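# Pack the announcer's microphones into their case

## Robot

A 7-joint arm with a two-finger parallel gripper is mounted at the origin on the work surface. World frame = base frame: x ahead of the robot, y to its left, z up, the work surface at z = 0. Lengths are in m, angles in rad, forces in N, time in s.
With the tool pointing down it reaches from about 0.4 to 0.875 m from the base axis. Payload 19.3 kg.
Tool frame: the origin (TCP) lies midway between the tips of the shut fingers; the grasp point (between the pads) lies 19 mm behind it; z points along the fingers, y is the line along which they close (so a half turn about z gives the same grasp; the last joint's range is limited). The gripper opens to 85 mm and grips with 20 to 120 N. Pads are 22 mm wide; open, the fingers measure 114 mm over their backs; the gripper's body (76 mm by 85 mm) begins 54 mm behind the grasp point. The pads swing forward as they close: fully open they stand 13 mm farther back than shut.
Start: joints at [-1.213, 0.521, -0.036, 1.599, 0.021, 1.021, -0.113], TCP at [0.259, 0.569, 0.231] pointing down, gripper open.
Joint ranges: [-2.91, 2.91], [-0.3, 2.13], [-1.5, 1.42], [0.17, 2.43], [-1.26, 4.41], [0.16, 1.93], [-2.52, 2.52]. Speed limits (rad/s): [1.89, 1.89, 2.39, 2.39, 3.01, 3.01, 3.01].

## Interface

Orientations are given as [roll, pitch, yaw] about the fixed x, y, z axes, in that order (R = Rz(yaw) Ry(pitch) Rx(roll)).
In Python, from workcell import telemetry, grab_frame, calibration, bot, outline_of, landmark_of gives the robot as it stands. The module is installed in compiled form; this text tells all that it offers.
- The arm moves only by the shell command python3 -m inch 'ROWS' [FORCE]. ROWS is JSON, a list of rows, each a list of 7 numbers: the shift along the tool's x, y, z in m, then the turn, a rotation vector about the tool's x, y, z in rad, then the closure, from 0 (fully open) to 1 (shut). A call has 1 to 5 rows; each row shifts and turns the commanded pose from where the row before left it, along the tool's axes as they then stand; what a row does not reach is not made up. A row lasts 1/10 s, in which the tool goes at most 50 mm and 8.59 degrees, less where a joint would pass 70% of its speed; a pose out of reach is approached as far as the arm can. A call is refused whole if a number of a shift passes 0.05 or a number of a turn 0.15, either way. A call with a gripper value outside its range is refused whole. The fingers move at their own pace and stop on an object; FORCE is the grip in N (left out, the last holds). Time passes only in rows, so rows that do not move let the fingers close. It gives the time, the measured TCP pose, the force, the opening and the grip force at its end, in the units of the state.
- telemetry.observe(): the state, without advancing time (a new reading comes with each control period).
- grab_frame(name): name is "scene" or "top" or "wrist"; returns the picture (384x512x3 uint8, red, green, blue); there is no depth.
- calibration(name): a dict with "fovy" (degrees; the focal length in pixels is half the picture's height over the tangent of half this angle, whatever the lens; pixels are square), "cx", "cy" (the principal point, pixels), "pose" (4x4, takes a point from camera to world coordinates). Camera axes: x right, y down, z forward; pixel columns grow to the right and rows downward; lengths in m; the calibration is good to about 2 mm. A picture is of the moment at which its call begins: read the wrist's pose just before it. calibration takes no time and is no camera call; for the wrist camera it gives the pose at the moment of the call.
- bot.job_done(): hands the job in; it is judged then, once.
Trained networks look in the newest picture that a camera, given by its name, has taken for a name from the list of things; names that differ only in an ending like _2 or _b are one class to them, and where a whole thing is asked for, a point or a joint stands for the part that bears it (a point fixed in the world has none). Each returns a list of dicts, best first, with "score" (0 to 1); they miss things now and then, are a little off and sometimes report something else, mostly with a low value. They report only what shows in the picture. A call takes as long as a camera call. They do not tell look-alikes from the thing itself.
- outline_of(label, camera): "region" (384x512 bool, what is visible of it) and "rect" ([left, top, right, bottom] in pixels, round what is visible of it).
- landmark_of(label, camera): "xy" ([column, row] in pixels: a listed point, or the origin of a listed thing).
The state is a dict: "clock": time; "qpos": joint angles; "qd": joint speeds; "joint_efforts": joint torques, N m; "position": TCP position; "tool_rot": TCP orientation; "force": force on the tool from outside, world axes, zero at the start; "moment": the same for the moment, N m; "grip_width": finger opening in m; "finger_force": force on a finger pad.
Only numpy, scipy, OpenCV 4.12 (cv2) and the standard library are available. Lean on these libraries where they do the work, as an engineer would, in place of code of your own. Each camera call takes 0.05 s, during which the arm holds its last target. There are 200 camera calls.

## Task

The meet is over: turn both red swing tabs of the grey case aside, lift the clear cover pane out and lay it flat on the blue mat. Then roll every microphone that is there sideways out of its spring clips and lay it down in the case, lengthwise, side by side. At last put the pane back flat in its frame and turn both tabs squarely in over it again; leave the other things on the desk where they are.

Things in the scene. Friction and masses are not known exactly. Their poses are not given: they have to be found in the camera images.
- case: Grey microphone case, fixed, 276 (x) x 250 (y) x 70 mm high, open on top; origin at the centre of its underside. Cavity 192 (x) x 210 (y) mm. Round its mouth a 12 mm ledge 62 mm above the desk, on which the pane lies, in a recess 216 (x) x 234 (y) mm, 8 mm deep.
- case_floor (a point): Centre of the cavity's floor, 8 mm above the desk; axes as the case. Mics lie along x. Low rubber ribs (6 mm wide, 8 mm high, at y = -30 and +30 mm, only from 50 to 90 mm towards each x end) part the floor into three lanes centred at y = -60, 0 and +60 mm.
- tab_near (a joint): Red swing tab on the -x end of the case rim: angle in rad, 0 = pointing squarely inwards over the pane's edge (holding it), grows anticlockwise seen from above, stops at -1.65 and 1.65; may be turned either way. Near 1.5 either way it lies along the rim, clear of the pane. Stiff (0.03 N m), stays where it is left.
- tab_near_fin (a point): On this tab's upright pivot axis, half-way up its fin, 91 mm above the desk, 124 mm from the case's middle. x points along the tab to its tip. Tab and fin reach from 18 mm behind the pivot to 38 mm ahead; the fin is 11 mm thick (y), from 78 to 104 mm above the desk, on a foot 14 mm wide, 7 mm thick.
- tab_far (a joint): Red swing tab on the +x end of the case rim: angle in rad, 0 = pointing squarely inwards over the pane's edge (holding it), grows anticlockwise seen from above, stops at -1.65 and 1.65; may be turned either way. Near 1.5 either way it lies along the rim, clear of the pane. Stiff (0.03 N m), stays where it is left.
- tab_far_fin (a point): On this tab's upright pivot axis, half-way up its fin, 91 mm above the desk, 124 mm from the case's middle. x points along the tab to its tip. Tab and fin reach from 18 mm behind the pivot to 38 mm ahead; the fin is 11 mm thick (y), from 78 to 104 mm above the desk, on a foot 14 mm wide, 7 mm thick.
- pane_grip (a point): Centre of the teal grip bar of the clear, teal-edged cover pane. Pane 208 (x) x 226 (y) x 6 mm, about 0.3 kg; bar on its centre, 60 (x) x 14 (y) x 32 mm high; this point is 22 mm above the pane's underside. In its frame it is 84 mm above the desk, with 4 mm of play all round, x along the case's x (either way round).
- mat: Blue felt mat, fixed, 230 x 230 x 3 mm; origin at the centre of its underside.
- rack: Plywood clip rack, fixed, 130 (x) x 240 (y) x 12 mm, with three pairs of clips, 84 mm apart; origin at the centre of its underside. Mics lie along x; clips open to +y. The two clips of a pair are 12 mm wide, centred at x = -33 and +33 mm; each has a rigid saddle, back wall (-y) and roof, and a sprung steel jaw on +y.
- clip_a (a point): Clip pair a: where the middle of a mic lies, on its axis, 47.5 mm above the desk; x along the mic, +y the open side. A rigid roof from 17 to 23 mm above, reaching 3 mm past to +y, bars lifting straight up. The jaw on +y (top 4 mm above this point) folds outwards against its spring (about 10 N) as the mic is rolled or pushed 20 to 30 mm to +y; then it lifts out.
- clip_b (a point): Clip pair b: where the middle of a mic lies, on its axis, 47.5 mm above the desk; x along the mic, +y the open side. A rigid roof from 17 to 23 mm above, reaching 3 mm past to +y, bars lifting straight up. The jaw on +y (top 4 mm above this point) folds outwards against its spring (about 10 N) as the mic is rolled or pushed 20 to 30 mm to +y; then it lifts out.
- clip_c (a point): Clip pair c: where the middle of a mic lies, on its axis, 47.5 mm above the desk; x along the mic, +y the open side. A rigid roof from 17 to 23 mm above, reaching 3 mm past to +y, bars lifting straight up. The jaw on +y (top 4 mm above this point) folds outwards against its spring (about 10 N) as the mic is rolled or pushed 20 to 30 mm to +y; then it lifts out.
- mic_a_mid (a point): Middle of the mic with the red collar, on its axis; x points to the head. 178 mm long: black round handle 31 mm across from 90 mm behind this point to 42 mm ahead, eight-sided collar 48 mm across from 42 to 52 mm ahead, dark steel head up to 44 mm across, ending 88 mm ahead. About 0.25 kg, balanced within 10 mm of this point. Absent in some runs (None).
- mic_b_mid (a point): Middle of the mic with the yellow collar, on its axis; x points to the head. 178 mm long: black round handle 31 mm across from 90 mm behind this point to 42 mm ahead, eight-sided collar 48 mm across from 42 to 52 mm ahead, dark steel head up to 44 mm across, ending 88 mm ahead. About 0.25 kg, balanced within 10 mm of this point. Absent in some runs (None).
- mic_c_mid (a point): Middle of the mic with the green collar, on its axis; x points to the head. 178 mm long: black round handle 31 mm across from 90 mm behind this point to 42 mm ahead, eight-sided collar 48 mm across from 42 to 52 mm ahead, dark steel head up to 44 mm across, ending 88 mm ahead. About 0.25 kg, balanced within 10 mm of this point. Absent in some runs (None).
- trophy_a: Bystander, leave alone: small silver cup on a wooden block 75 mm square, 120 mm tall; origin at the centre of its underside.
- trophy_b: Bystander, leave alone: small silver cup on a wooden block 75 mm square, 110 mm tall; origin at the centre of its underside.
- drink: Bystander, leave alone: yellow drink can, 66 mm across, 115 mm tall; origin at the centre of its underside.
- stamp_red: Bystander, leave alone: ink stamp with a red foot, 44 mm across, 48 mm tall; origin at the centre of its underside.
- stamp_black: Bystander, leave alone: ink stamp with a black foot, 44 mm across, 48 mm tall; origin at the centre of its underside.
- mug: Bystander, leave alone: blue mug, 80 mm across, 90 mm tall; origin at the centre of its underside.
- stopwatch: Bystander, leave alone: yellow stopwatch lying flat, 60 mm across, 14 mm thick; origin at the centre of its underside.
There are look-alikes about, which are no part of the job. Leave any purple look-alike of the part that bears mic_b_mid alone.

How it is judged:
By the outcome, as a careful person would: the job done as asked, in the order asked, and still so for the second after the job is handed in, with the robot touching nothing.
Of mic_a, mic_b, mic_c only 2 to 3 are there at a start; the rules pass over those that are not, and their reading is None.
At some moment in a run one of pane may be knocked a few centimetres aside while the robot is not near it.
Once in a run the grip may slacken for a moment while it holds something.
It also fails if it takes over 210 s, if anything falls off the work surface, if the arm or the gripper's body presses on something with over 40 N, if the wrist force passes 120 N, or if a joint passes its speed limit or range.

## Working session

There is one attempt and no reset: what is moved stays moved. The work goes in short steps, Python scripts to look and compute and a shell command to move; the robot and the scene stay as the last step left them, time stands still between calls to the robot, and variables do not carry over. Pictures are saved under pics/ and viewed, at most 14 in all, crops included, and the job is handed in when it is done.

```bash
mkdir -p pics
cat > h.py <<'E'
import numpy as np, cv2
from workcell import telemetry, grab_frame, calibration, bot, outline_of, landmark_of
from scipy.spatial.transform import Rotation as R
def cam(n):
    c=calibration(n); f=192/np.tan(np.radians(c["fovy"])/2); return f,c["cx"],c["cy"],np.array(c["pose"])
def px2w(n,xy,z,C=None):
    f,cx,cy,T=C or cam(n); d=T[:3,:3]@np.array([(xy[0]-cx)/f,(xy[1]-cy)/f,1]); o=T[:3,3]
    return o+d*(z-o[2])/d[2]
def w2px(n,p,C=None):
    f,cx,cy,T=C or cam(n); q=T[:3,:3].T@(np.array(p)-T[:3,3]); return np.array([cx+f*q[0]/q[2],cy+f*q[1]/q[2]])
def shot(n,fn,s=1.5,crop=None):
    im=grab_frame(n)
    v=im if crop is None else im[crop[1]:crop[3],crop[0]:crop[2]]
    cv2.imwrite('pics/'+fn,cv2.resize(v,None,fx=s,fy=s,interpolation=cv2.INTER_CUBIC)[...,::-1]); return im
def st():
    s=telemetry.observe(); print('t',round(s['clock'],2),'pos',np.round(s['position'],4),'rot',np.round(s['tool_rot'],3),'F',np.round(s['force'],1),'w',round(s['grip_width'],4),'ff',np.round(s['finger_force'],1),'q',np.round(s['qpos'],2)); return s
def go(p,yaw=None):
    "shift in tool axes from measured pose to world p; turn about tool z to reach yaw"
    s=telemetry.observe(); M=R.from_euler('xyz',s['tool_rot']); d=M.inv().apply(np.array(p)-s['position'])
    print('shift',np.round(d,4),'rot now',np.round(s['tool_rot'],3))
    if yaw is not None:
        T=R.from_euler('xyz',[np.pi,0,yaw]); print('turn',np.round((M.inv()*T).as_rotvec(),3))
E
python3 - <<'E'
from h import *
st()
shot('top','top0.png'); C=cam('top'); print(C[0],C[1:3],np.round(C[3],3).tolist())
Z=dict(case=0,tab_near_fin=.091,tab_far_fin=.091,pane_grip=.084,mat=0,rack=0,clip_a=.0475,clip_b=.0475,clip_c=.0475,mic_a_mid=.0475,mic_b_mid=.0475,mic_c_mid=.0475,case_floor=.008)
for k,z in Z.items():
    for d in landmark_of(k,'top')[:5]: print(k,round(d['score'],2),np.round(d['xy'],1),np.round(px2w('top',d['xy'],z,C)[:2],3))
shot('scene','sc0.png'); shot('wrist','wr0.png')
E
```

```text
t 0.0 pos [0.2592 0.5684 0.2307] rot [-3.14   0.     2.714] F [-0.   0.2 -0.3] w 0.0854 ff 0.0 q [-1.21  0.52 -0.04  1.6   0.02  1.02 -0.11]
388.1929028983988 (254.32679064056765, 197.74077584273357) [[0.013, -0.982, 0.186, 0.334], [-1.0, -0.013, -0.003, 0.0], [0.006, -0.186, -0.983, 1.121], [0.0, 0.0, 0.0, 1.0]]
case 0.55 [200.1 120.5] [0.784 0.165]
tab_near_fin 0.52 [254.6 239. ] [ 0.418 -0.005]
tab_far_fin 0.6 [248.6 147.7] [0.67  0.015]
tab_far_fin 0.42 [360.9 202.2] [ 0.521 -0.291]
pane_grip 0.72 [256.6 191.8] [ 0.547 -0.009]
rack 0.97 [145.7 208.7] [0.509 0.313]
clip_a 0.94 [115.9 206.1] [0.508 0.384]
clip_a 0.9 [175.6 208.1] [0.505 0.217]
clip_a 0.64 [147.3 208.2] [0.503 0.296]
clip_b 0.94 [115.9 206.1] [0.508 0.384]
clip_b 0.9 [175.6 208.1] [0.505 0.217]
clip_b 0.64 [147.3 208.2] [0.503 0.296]
clip_c 0.94 [115.9 206.1] [0.508 0.384]
clip_c 0.9 [175.6 208.1] [0.505 0.217]
clip_c 0.64 [147.3 208.2] [0.503 0.296]
mic_a_mid 0.66 [148.  208.2] [0.503 0.294]
mic_a_mid 0.36 [254.9 240.2] [ 0.418 -0.006]
mic_a_mid 0.21 [249.1 148.6] [0.681 0.014]
mic_b_mid 0.97 [107.8 289.2] [0.282 0.388]
mic_b_mid 0.89 [175.1 206.5] [0.509 0.218]
mic_b_mid 0.54 [116.9 205.1] [0.511 0.381]
mic_b_mid 0.32 [148.5 205.1] [0.512 0.293]
mic_c_mid 0.84 [116.7 206.1] [0.508 0.381]
case_floor 0.31 [256.1 193.8] [ 0.556 -0.008]
```

View pics/top0.png

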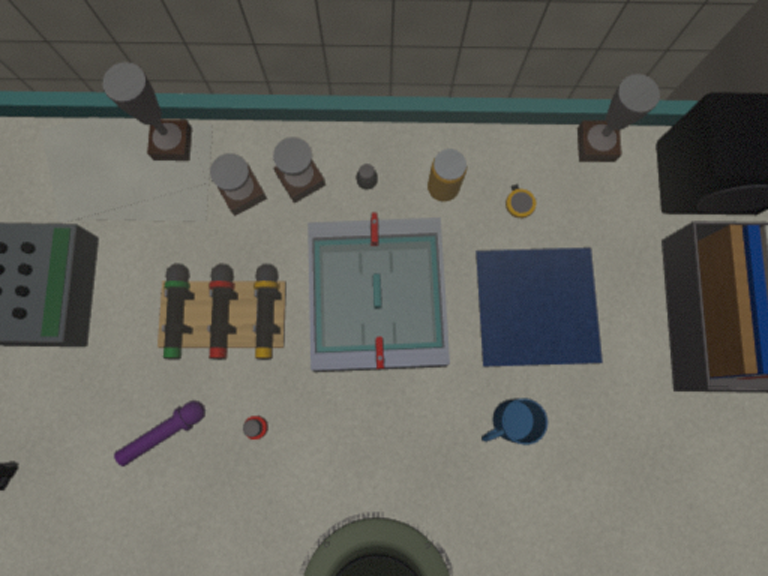

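View pics/sc0.png

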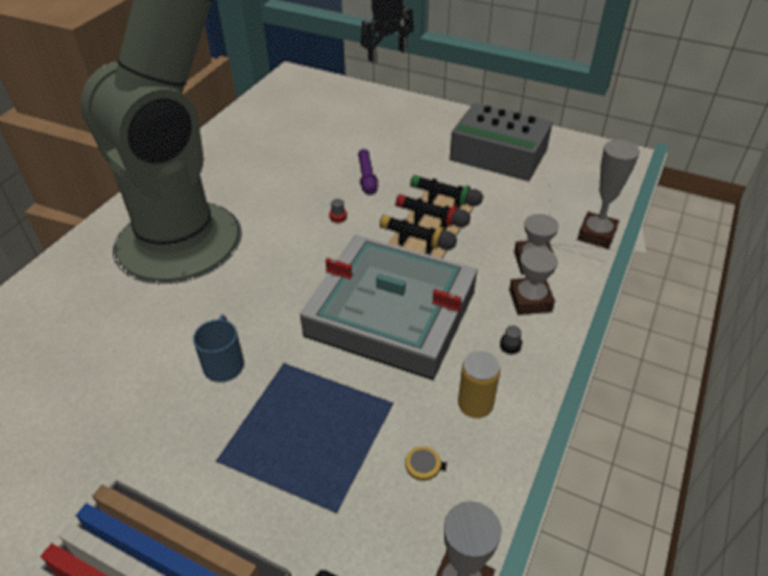

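```bash
python3 -m inch '[[0,0,-0.01,0,0,-0.15,0],[0,0,-0.02,0,0,-0.15,0],[0,0,-0.02,0,0,-0.127,0]]' 20
python3 -m inch '[[-0.024,-0.034,-0.012,0,0,0,0],[-0.024,-0.034,-0.012,0,0,0,0],[-0.024,-0.034,-0.012,0,0,0,0],[-0.024,-0.034,-0.012,0,0,0,0],[-0.024,-0.034,-0.012,0,0,0,0]]'
python3 -m inch '[[-0.024,-0.034,-0.012,0,0,0,0],[-0.024,-0.034,-0.012,0,0,0,0],[-0.024,-0.034,-0.012,0,0,0,0],[0,0,0,0,0,0,0]]'
python3 - <<'E'
from h import *
s=st(); C=cam('wrist'); print(C[0],np.round(C[3],3).tolist())
shot('wrist','wr1.png')
for k in ['mic_a_mid','clip_a','rack','mic_b_mid']:
    z=.0475 if k!='rack' else 0
    for d in landmark_of(k,'wrist')[:4]: print(k,round(d['score'],2),np.round(d['xy'],1),np.round(px2w('wrist',d['xy'],z,C)[:2],4))
E
```

```text
clock: 1.1
position: [0.2593, 0.5685, 0.2818]
tool_rot: [-3.141, -0.0, -3.136]
force: [0.3, 0.7, -0.1]
grip_width: 0.0852
finger_force: 0.0
clock: 1.6
position: [0.3799, 0.397, 0.3419]
tool_rot: [3.141, 0.0, 3.141]
force: [0.5, 0.7, 1.0]
grip_width: 0.0853
finger_force: 0.0
clock: 2.0
position: [0.4546, 0.2918, 0.3791]
tool_rot: [-3.142, 0.003, 3.134]
force: [-0.3, 0.6, 0.5]
grip_width: 0.0855
finger_force: 0.0
t 2.0 pos [0.4546 0.2918 0.3791] rot [-3.142e+00  3.000e-03  3.134e+00] F [-0.3  0.6  0.5] w 0.0855 ff 0.0 q [-0.67  0.26 -0.02  1.62  0.01  1.27  0.88]
288.8395689734946 [[0.007, 0.965, 0.264, 0.388], [1.0, -0.007, -0.002, 0.292], [0.0, 0.264, -0.965, 0.522], [0.0, 0.0, 0.0, 1.0]]
mic_a_mid 0.56 [259.8 183.4] [0.5065 0.3007]
clip_a 0.97 [208.8 183.9] [0.5067 0.2144]
clip_a 0.83 [307.  182.5] [0.5055 0.3805]
clip_a 0.59 [258.4 182.1] [0.5042 0.2984]
rack 0.75 [259.6 179.8] [0.5114 0.3012]
mic_b_mid 0.64 [320.5  39.4] [0.2861 0.3916]
```

View pics/wr1.png

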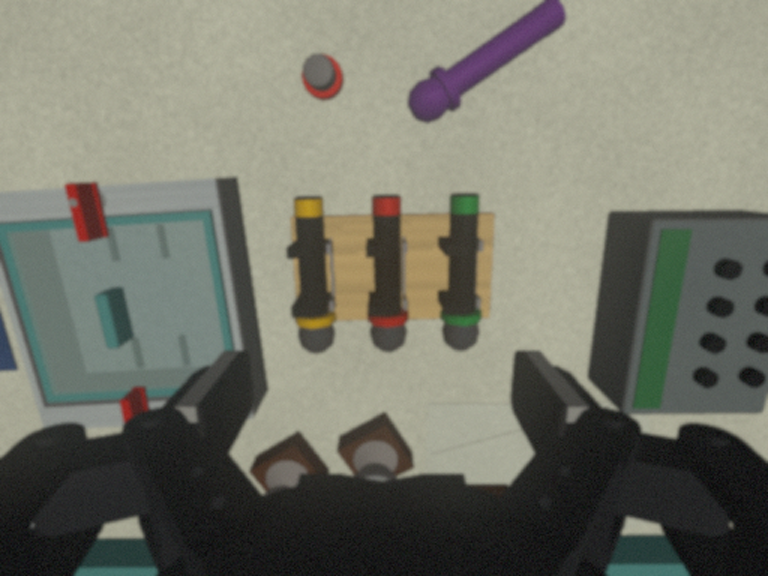

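```bash
python3 -m inch '[[-0.004,-0.042,0,0,0,0,0],[-0.004,-0.042,0,0,0,0,0],[-0.004,-0.042,0,0,0,0,0],[-0.004,-0.042,0,0,0,0,0],[-0.004,-0.042,0,0,0,0,0]]'
python3 -m inch '[[-0.004,-0.042,0,0,0,0,0],[-0.004,-0.042,0,0,0,0,0],[0,0,0,0,0,0,0],[0,0,0,0,0,0,0]]'
cat >> h.py <<'E'
def red(n,C,im,z,lo=60):
    "red blobs: min-area rect centre & long axis back-projected on plane z"
    h=cv2.cvtColor(im,cv2.COLOR_RGB2HSV); m=(((h[...,0]<8)|(h[...,0]>172))&(h[...,1]>130)&(h[...,2]>60)).astype(np.uint8)
    k,l,s,c=cv2.connectedComponentsWithStats(m)
    for i in range(1,k):
        if s[i,4]>lo:
            ys,xs=np.nonzero(l==i); P=np.array([px2w(n,(x,y),z,C)[:2] for x,y in zip(xs,ys)],np.float32)
            r=cv2.minAreaRect(P*1000); print('red',s[i,:5],'c',np.round(c[i],1),'rect',np.round(r[0],1),np.round(r[1],1),round(r[2],1))
def lm(n,C,ks):
    for k,z in ks.items():
        for d in landmark_of(k,n)[:3]:
            if d['score']>.3: print(k,round(d['score'],2),np.round(d['xy'],1),np.round(px2w(n,d['xy'],z,C)[:2],4))
E
python3 - <<'E'
from h import *
s=st(); C=cam('wrist')
im=shot('wrist','wr2.png')
lm('wrist',C,dict(tab_near_fin=.091,tab_far_fin=.091,pane_grip=.084,case=0,case_floor=.008))
red('wrist',C,im,.104)
E
```

```text
clock: 2.75
position: [0.4705, 0.0858, 0.3772]
tool_rot: [3.141, -0.0, -3.14]
force: [1.1, 0.2, -0.0]
grip_width: 0.0852
finger_force: 0.0
clock: 3.15
position: [0.4788, 0.0028, 0.3771]
tool_rot: [3.141, -0.0, 3.141]
force: [-0.0, 1.3, 0.3]
grip_width: 0.0854
finger_force: 0.0
t 3.15 pos [0.4788 0.0028 0.3771] rot [ 3.141 -0.     3.141] F [-0.   1.3  0.3] w 0.0854 ff 0.0 q [-0.28  0.15  0.17  1.77 -0.03  1.23  1.47]
tab_near_fin 0.57 [254.7 115. ] [0.417  0.0034]
tab_near_fin 0.53 [481.8 168.9] [0.4958 0.3461]
tab_far_fin 0.88 [261.4 271.7] [0.6696 0.0146]
pane_grip 0.76 [253.4 198.8] [0.5449 0.0014]
pane_grip 0.45 [261.  269.3] [0.6692 0.0141]
case_floor 0.62 [333.9 299.3] [0.7826 0.1656]
red [384  20  23  29 223] c [391.3  36.5] rect [317.1 184.4] [32.7 24.8] 25.9
red [248 104   8  10  63] c [251.2 108.5] rect [408.2  -1.1] [ 9.7 12. ] 90.0
red [431 117  20  13 215] c [440.6 122.5] rect [427.9 263.8] [26.2 16.4] 90.0
red [249 119   8  24 160] c [252.6 130.6] rect [4.382e+02 3.000e-01] [31.9  9.9] 0.1
red [415 195  29  10 194] c [428.8 200.2] rect [540.7 265.2] [43.6 13.6] 87.4
red [257 252   7  21 116] c [260.1 261.6] rect [644.6  11.9] [35.5  9.6] 0.4
```

View pics/wr2.png

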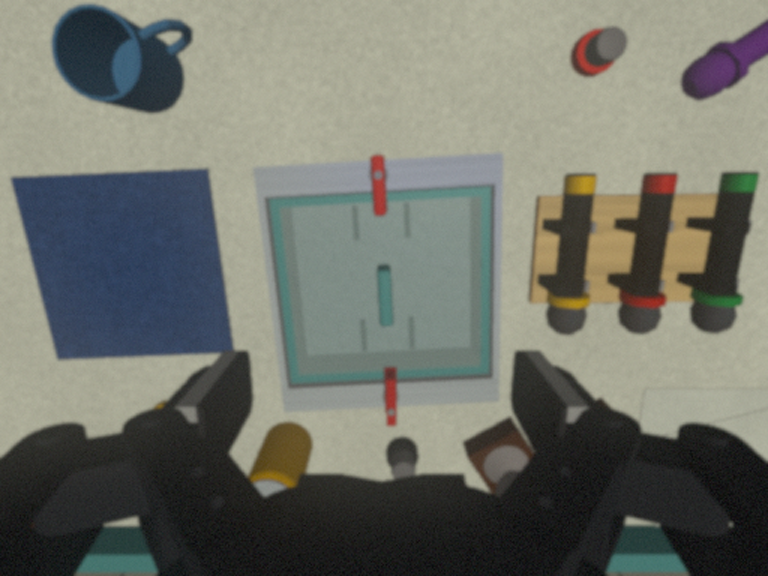

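Run:
```python
from h import *
C=cam('wrist')
a=px2w('wrist',(252,116.7),.104,C);b=px2w('wrist',(260.7,274.7),.104,C);d=b-a
print(a,b,np.linalg.norm(d),np.arctan2(d[1],d[0]),(a+b)/2)
g=[px2w('wrist',p,.1,C) for p in [(256.5,178),(258,216.5)]]; print(g,(g[0]+g[1])/2)
q=[px2w('wrist',(x/1.5,y/1.5),.0695,C)[:2] for x,y in [(255,167),(502,155),(498,402),(286,411)]]; print(np.round(q,4),np.mean(q,0))
print(*[px2w('wrist',(x/1.5,y/1.5),.003,C)[:2].round(4) for x,y in [(12,179),(208,169),(232,350),(58,359)]])
go((a[0],a[1],.2))
```

```text
[4.19250363e-01 8.03139116e-05 1.04000000e-01] [0.66740933 0.0140478  0.104     ] 0.24855173609719877 0.05622509532816504 [0.54332985 0.00706406 0.104     ]
[array([0.50782828, 0.0067107 , 0.1       ]), array([0.56874088, 0.00924323, 0.1       ])] [0.53828458 0.00797697 0.1       ]
[[ 0.4121 -0.1236]
 [ 0.4002  0.1234]
 [ 0.6752  0.1391]
 [ 0.6873 -0.1078]] [0.54370729 0.00779467]
[ 0.4258 -0.425 ] [ 0.4143 -0.1966] [ 0.6395 -0.1888] [ 0.6524 -0.4153]
shift [ 0.0595 -0.0033  0.1772] rot now [ 3.142 -0.    -3.141]
```

```bash
python3 -m inch '[[0.012,-0.001,0.04,0,0,0,0.5],[0.012,-0.001,0.04,0,0,0,0.5],[0.012,-0.001,0.04,0,0,0,0.5],[0.012,0,0.04,0,0,0,0.5],[0.0115,0,0.017,0,0,-0.052,0.5]]' 25
python3 -m inch '[[0,0,0.04,0,0,0,0.5],[0,0,0.04,0,0,0,0.5],[0,0,0,0,0,0,0.5],[0,0,0,0,0,0,0.5]]'
python3 - <<'E'
from h import *
st(); go((.4193,.0001,.083),np.pi+.052); shot('wrist','wr3.png',1.2)
E
```

```text
clock: 3.95
position: [0.4174, -0.0002, 0.1977]
tool_rot: [-3.141, -0.003, -3.089]
force: [0.5, -1.2, -0.5]
grip_width: 0.0424
finger_force: 0.0
clock: 4.35
position: [0.4193, -0.0003, 0.1208]
tool_rot: [-3.141, -0.001, -3.09]
force: [0.1, -1.2, -0.1]
grip_width: 0.0429
finger_force: 0.0
t 4.35 pos [ 4.193e-01 -3.000e-04  1.208e-01] rot [-3.141e+00 -1.000e-03 -3.090e+00] F [ 0.1 -1.2 -0.1] w 0.0429 ff 0.0 q [-0.23  0.39  0.12  2.22 -0.09  0.53  1.57]
shift [-0.0001  0.0005  0.0378] rot now [-3.141e+00 -1.000e-03 -3.090e+00]
turn [-0.    -0.001 -0.001]
```

View pics/wr3.png

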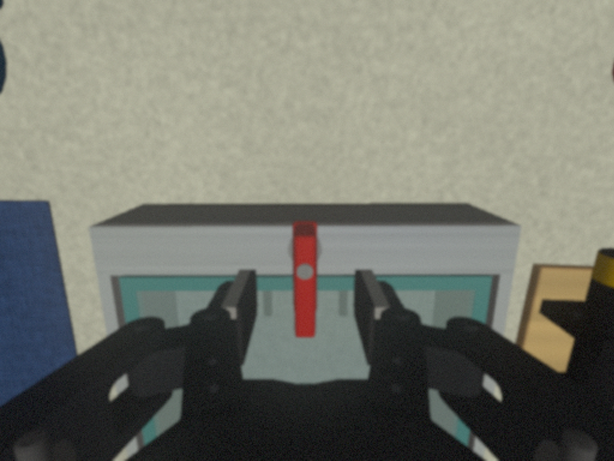

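```bash
python3 -m inch '[[0,0,0.037,0,0,0,0.5],[0,0,0,0,0,0,1],[0,0,0,0,0,0,1],[0,0,0,0,0,0,1],[0,0,0,0,0,0,1]]' 25
python3 -m inch '[[0,0,0,0,0,0.15,1],[0,0,0,0,0,0.15,1],[0,0,0,0,0,0.15,1],[0,0,0,0,0,0.15,1],[0,0,0,0,0,0.15,1]]'
python3 -m inch '[[0,0,0,0,0,0.15,1],[0,0,0,0,0,0.15,1],[0,0,0,0,0,0.15,1],[0,0,0,0,0,0.15,1],[0,0,0,0,0,0.15,1]]'
python3 -m inch '[[0,0,0,0,0,0,1],[0,0,0,0,0,0,0.5],[0,0,0,0,0,0,0.5],[0,0,-0.04,0,0,0,0.5],[0,0,-0.04,0,0,0,0.5]]'
python3 -c "
from h import *
st()"
```

```text
clock: 4.9
position: [0.42, -0.0006, 0.0849]
tool_rot: [3.141, 0.002, -3.091]
force: [-3.4, -1.8, 15.1]
grip_width: 0.0106
finger_force: 32.4
clock: 5.4
position: [0.4197, -0.0015, 0.0849]
tool_rot: [3.14, 0.001, 2.435]
force: [-7.9, -12.9, 17.7]
grip_width: 0.0103
finger_force: 32.9
clock: 5.9
position: [0.4188, -0.0019, 0.0849]
tool_rot: [3.141, -0.0, 1.684]
force: [-13.8, -17.0, 29.1]
grip_width: 0.0101
finger_force: 34.4
clock: 6.4
position: [0.4188, -0.0007, 0.1645]
tool_rot: [-3.14, -0.0, 1.692]
force: [-0.3, 0.9, 1.0]
grip_width: 0.0427
finger_force: 0.0
t 6.4 pos [ 0.4188 -0.0007  0.1645] rot [-3.14  -0.     1.692] F [-0.3  0.9  1. ] w 0.0427 ff 0.0 q [-0.69  0.38  0.7   2.21 -0.4   0.68  0.41]
```

```bash
python3 -m inch '[[0,0,0,0,0,-0.15,0.5],[0,0,0,0,0,-0.15,0.5],[0,0,0,0,0,-0.15,0.5],[0,0,0,0,0,-0.15,0.5],[0,0,0,0,0,-0.15,0.5]]'
python3 -m inch '[[0,0,0,0,0,-0.15,0.5],[0,0,0,0,0,-0.15,0.5],[0,0,0,0,0,-0.15,0.5],[0,0,0,0,0,-0.15,0.5],[0,0,0,0,0,-0.15,0.5]]'
python3 -m inch '[[-0.048,0,0,0,0,0,0.5],[-0.05,0,0,0,0,0,0.5],[-0.05,0,0,0,0,0,0.5],[-0.05,0,0,0,0,0,0.5],[-0.05,0.002,0,0,0,0,0.5]]'
python3 -m inch '[[0,0,0.04,0,0,0,0.5],[0,0,0,0,0,0,0.5],[0,0,0,0,0,0,0.5]]'
python3 - <<'E'
from h import *
st(); go((.6674,.0140,.088),np.pi+.052); C=cam('wrist'); im=shot('wrist','wr4.png',1.2); red('wrist',C,im,.104,30)
E
```

```text
clock: 6.9
position: [0.4196, -0.0001, 0.164]
tool_rot: [3.14, 0.0, 2.449]
force: [0.9, 0.1, 0.4]
grip_width: 0.0426
finger_force: 0.0
clock: 7.4
position: [0.4196, -0.0002, 0.164]
tool_rot: [3.141, 0.001, -3.084]
force: [0.2, 0.5, -0.1]
grip_width: 0.0427
finger_force: 0.0
clock: 7.9
position: [0.6689, 0.0144, 0.1642]
tool_rot: [3.141, 0.001, -3.09]
force: [-0.1, 0.4, 0.5]
grip_width: 0.0428
finger_force: 0.0
clock: 8.2
position: [0.6662, 0.0141, 0.1239]
tool_rot: [3.142, -0.001, -3.091]
force: [0.3, 0.1, 0.2]
grip_width: 0.0426
finger_force: 0.0
t 8.2 pos [0.6662 0.0141 0.1239] rot [ 3.142e+00 -1.000e-03 -3.091e+00] F [0.3 0.1 0.2] w 0.0426 ff 0.0 q [-0.27  0.72  0.26  1.58 -0.22  0.87  1.69]
shift [-0.0013 -0.0002  0.0359] rot now [ 3.142e+00 -1.000e-03 -3.091e+00]
turn [ 0.    -0.001 -0.001]
red [ 244  157   20   93 1377] c [252.7 200.6] rect [653.5  12.1] [57.4 10.6] 1.2
```

View pics/wr4.png

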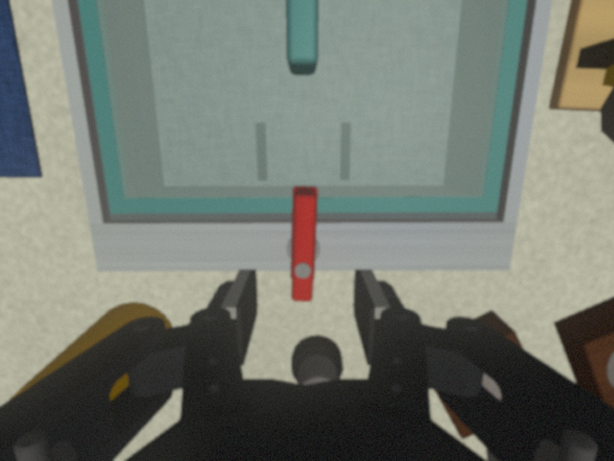

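```bash
python3 -m inch '[[-0.001,-0.001,0.035,0,0,0,0.5],[0,0,0,0,0,0,1],[0,0,0,0,0,0,1],[0,0,0,0,0,0,1],[0,0,0,0,0,0,1]]' 25
python3 -m inch '[[0,0,0,0,0,0.15,1],[0,0,0,0,0,0.15,1],[0,0,0,0,0,0.15,1],[0,0,0,0,0,0.15,1],[0,0,0,0,0,0.15,1]]'
python3 -m inch '[[0,0,0,0,0,0.15,1],[0,0,0,0,0,0.15,1],[0,0,0,0,0,0.15,1],[0,0,0,0,0,0.15,1],[0,0,0,0,0,0.15,1]]'
python3 -m inch '[[0,0,0,0,0,0,1],[0,0,0,0,0,0,0.5],[0,0,0,0,0,0,0.5],[0,0,-0.04,0,0,0,0.5],[0,0,-0.04,0,0,0,0.5]]'
python3 -m inch '[[0,0,-0.04,0,0,-0.15,0.5],[0,0,-0.04,0,0,-0.15,0.5],[0,0,-0.04,0,0,-0.15,0.5],[0,0,0,0,0,-0.15,0.5],[0,0,0,0,0,-0.15,0.5]]'
python3 -m inch '[[0,0,0,0,0,-0.15,0.5],[0,0,0,0,0,-0.15,0.5],[0,0,0,0,0,-0.15,0.5],[0,0,0,0,0,-0.15,0.5],[0,0,0,0,0,-0.15,0.5]]'
python3 -m inch '[[0.05,0,0,0,0,0,0.5],[0.05,0,0,0,0,0,0.5],[0.05,0,0,0,0,0,0.5],[0.04,0,0,0,0,0,0.5],[0,0,0,0,0,0,0.5]]'
python3 - <<'E'
from h import *
st(); C=cam('wrist'); im=shot('wrist','wr5.png',1.2); red('wrist',C,im,.104,30)
lm('wrist',C,dict(pane_grip=.084))
E
```

```text
clock: 8.75
position: [0.6684, 0.013, 0.0903]
tool_rot: [-3.141, 0.002, -3.091]
force: [-4.5, -1.7, 10.5]
grip_width: 0.0102
finger_force: 31.9
clock: 9.25
position: [0.668, 0.0116, 0.0903]
tool_rot: [-3.141, 0.001, 2.436]
force: [-8.5, -8.6, 10.3]
grip_width: 0.01
finger_force: 31.9
clock: 9.75
position: [0.6667, 0.0108, 0.0902]
tool_rot: [-3.14, 0.001, 1.685]
force: [-18.6, -11.6, 16.7]
grip_width: 0.0101
finger_force: 32.8
clock: 10.25
position: [0.6676, 0.0136, 0.1693]
tool_rot: [-3.141, -0.0, 1.693]
force: [0.2, 1.9, 1.1]
grip_width: 0.0429
finger_force: 0.0
clock: 10.75
position: [0.6685, 0.0136, 0.2904]
tool_rot: [3.139, 0.002, 2.45]
force: [0.2, 0.7, -1.0]
grip_width: 0.0426
finger_force: 0.0
clock: 11.25
position: [0.6681, 0.0136, 0.2891]
tool_rot: [3.141, 0.001, -3.084]
force: [0.4, -0.2, -0.1]
grip_width: 0.0429
finger_force: 0.0
clock: 11.75
position: [0.4745, 0.0033, 0.2893]
tool_rot: [3.139, 0.0, -3.091]
force: [1.1, -0.2, 1.2]
grip_width: 0.0432
finger_force: 0.0
t 11.75 pos [0.4745 0.0033 0.2893] rot [ 3.139  0.    -3.091] F [ 1.1 -0.2  1.2] w 0.0432 ff 0.0 q [-0.48  0.23  0.42  1.92 -0.11  1.01  1.61]
red [418  13  27  36 347] c [427.   32.8] rect [320.1 176. ] [31.9 24.4] 23.6
red [255 115  13  10 101] c [261.8 119.8] rect [416.3   8. ] [ 9.7 13.2] 3.6
red [220 116  31  11 268] c [234.8 121.4] rect [419.9 -20.5] [ 9.9 33.8] 6.9
red [466 133  28  16 354] c [480.7 140.1] rect [426.6 254.8] [16.7 29.4] 2.9
red [439 222  39  17 328] c [457.7 231.5] rect [536.1 255.5] [49.3 15.7] 83.4
red [242 295  40  21 696] c [261.3 304.7] rect [653.3  21.8] [29.9 52.2] 5.9
pane_grip 0.7 [250.6 218.6] [0.5408 0.0023]
```

View pics/wr5.png

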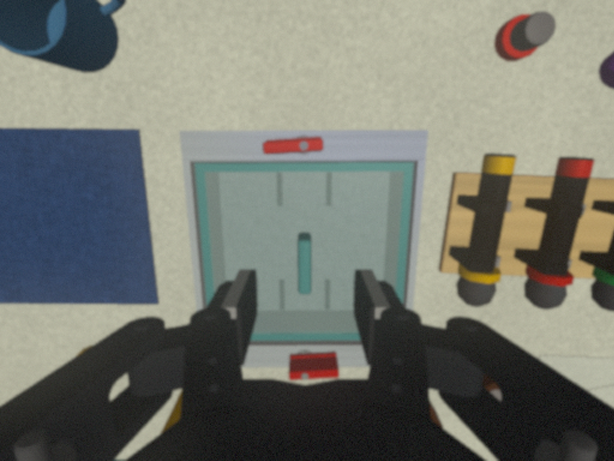

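Run:
```python
from h import *
C=cam('wrist')
im=cv2.imread('pics/wr5.png')[...,::-1]
h=cv2.cvtColor(im[200:330,270:340].copy(),cv2.COLOR_RGB2HSV); m=((h[...,1]>95)).astype(np.uint8)
k,l,s,c=cv2.connectedComponentsWithStats(m); print([(x[:5],) for x in s[1:] if x[4]>100])
a=px2w('wrist',(305/1.2,238/1.2),.1,C);b=px2w('wrist',(304.5/1.2,292/1.2),.1,C);print(a,b,(a+b)/2)
go((.5383,.0080,.12),np.pi+.052)
```

```text
[]
[0.51302556 0.0057843  0.1       ] [0.57197557 0.00835988 0.1       ] [0.54250056 0.00707209 0.1       ]
shift [-0.0597  0.0007  0.1696] rot now [ 3.14e+00  2.00e-03 -3.09e+00]
turn [ 0.001  0.002 -0.   ]
```

```bash
python3 -m inch '[[-0.033,0,0.035,0,0,0,0.5],[-0.033,0,0.035,0,0,0,0.5],[0,0,0.045,0,0,0,0.5],[0,0,0.045,0,0,0,0.5],[0,0,0,0,0,0,0.5]]' 60
python3 -m inch '[[0,0,0.03,0,0,0,0.5],[0,0,0.023,0,0,0,0.5],[0,0,0,0,0,0,0.5],[0,0,0,0,0,0,1]]' 60
python3 -m inch '[[0,0,0,0,0,0,1],[0,0,0,0,0,0,1],[0,0,0,0,0,0,1],[0,0,-0.01,0,0,0,1],[0,0,-0.01,0,0,0,1]]'
```

```text
clock: 12.35
position: [0.5422, 0.0068, 0.1235]
tool_rot: [-3.141, -0.008, -3.09]
force: [0.0, 0.6, 1.3]
grip_width: 0.0427
finger_force: 0.0
clock: 12.75
position: [0.5453, 0.0069, 0.0771]
tool_rot: [3.142, 0.001, -3.091]
force: [0.6, -0.9, 0.2]
grip_width: 0.0294
finger_force: 0.0
clock: 13.25
position: [0.5444, 0.0069, 0.0969]
tool_rot: [3.141, 0.001, -3.09]
force: [0.4, -0.3, -3.0]
grip_width: 0.0127
finger_force: 58.9
```

```bash
python3 -m inch '[[0,0,-0.03,0,0,0,1],[0,0,-0.04,0,0,0,1],[0,0,-0.03,0,0,0,1],[0.003,-0.039,0,0,0,0,1],[0.003,-0.039,0,0,0,0,1]]'
python3 -m inch '[[0.003,-0.039,0,0,0,0,1],[0.003,-0.039,0,0,0,0,1],[0.003,-0.039,0,0,0,0,1],[0.003,-0.039,0,0,0,0,1],[0.003,-0.039,0,0,0,0,1]]'
python3 -m inch '[[0.003,-0.039,0,0,0,0,1],[0,0,0,0,0,0,1],[0,0,0,0,0,0,1]]'
python3 - <<'E'
from h import *
st(); C=cam('top'); im=shot('top','t6.png',2,(240,120,500,340))
lm('top',C,dict(pane_grip=.206,mat=0))
go((.536,-.3064,.12),np.pi+.046)
E
```

```text
clock: 13.75
position: [0.5426, -0.0713, 0.1976]
tool_rot: [3.141, 0.003, -3.088]
force: [0.1, 0.3, -3.2]
grip_width: 0.0132
finger_force: 59.1
clock: 14.25
position: [0.5368, -0.2684, 0.1967]
tool_rot: [-3.141, 0.001, -3.09]
force: [1.1, 0.4, -2.6]
grip_width: 0.0128
finger_force: 59.1
clock: 14.55
position: [0.5356, -0.3068, 0.1962]
tool_rot: [-3.141, 0.0, -3.092]
force: [0.1, -0.0, -2.6]
grip_width: 0.0128
finger_force: 59.4
t 14.55 pos [ 0.5356 -0.3068  0.1962] rot [-3.141  0.    -3.092] F [ 0.1 -0.  -2.6] w 0.0128 ff 59.4 q [ 0.16  0.58  0.4   1.67 -0.26  0.94  2.27]
pane_grip 0.95 [386.  187.7] [ 0.5362 -0.3204]
mat 0.31 [151.1 207.7] [0.5124 0.2976]
shift [ 0.0005 -0.0016  0.0759] rot now [ 3.141  0.    -3.089]
turn [0.    0.    0.006]
```

View pics/t6.png

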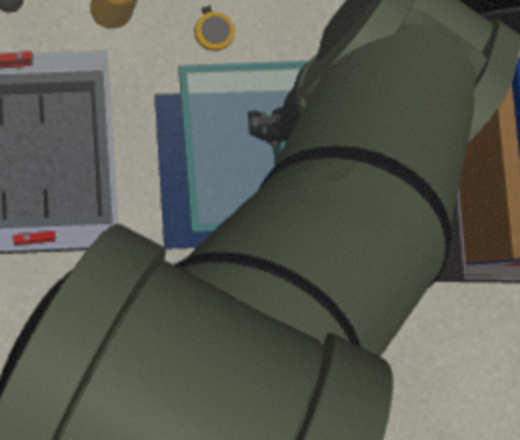

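```bash
python3 -m inch '[[0,0,0.04,0,0,0.006,1],[0,0,0.04,0,0,0,1],[0,0,0.04,0,0,0,1],[0,0,0.035,0,0,0,1],[0,0,0.01,0,0,0,1]]'
python3 -m inch '[[0,0,0.008,0,0,0,1],[0,0,0.003,0,0,0,1],[0,0,0,0,0,0,1]]'
```

```text
clock: 15.2
position: [0.5349, -0.3039, 0.0274]
tool_rot: [3.139, -0.004, -3.095]
force: [0.2, 0.4, -2.1]
grip_width: 0.0128
finger_force: 59.4
clock: 15.5
position: [0.5368, -0.3061, 0.0204]
tool_rot: [-3.141, 0.001, -3.096]
force: [0.2, 0.5, -2.7]
grip_width: 0.013
finger_force: 59.4
```

```bash
python3 -m inch '[[0,0,0.002,0,0,0,1],[0,0,0.001,0,0,0,1],[0,0,0,0,0,0,1],[0,0,0,0,0,0,0.6],[0,0,0,0,0,0,0.4]]'
python3 -m inch '[[0,0,0,0,0,0,0.4],[0,0,-0.03,0,0,0,0.4],[0,0,-0.045,0,0,0,0.4],[0,0,-0.045,0,0,0,0.4],[0,0,-0.045,0,0,0,0.4]]'
python3 -m inch '[[0.004,0.03,-0.04,0,0,0,0.4],[0,0.045,-0.02,0,0,0,0.4],[0,0.045,-0.02,0,0,0,0.4],[0,0.04,-0.02,0,0,0,0.4],[0,0,0,0,0,0,0.4]]'
python3 - <<'E'
from h import *
st(); im=shot('wrist','wr7.png',1.2)
C=cam('wrist'); lm('wrist',C,dict(pane_grip=.025,mat=0))
E
```

```text
clock: 16.0
position: [0.5366, -0.3061, 0.0172]
tool_rot: [-3.141, 0.001, -3.096]
force: [-0.0, -0.5, -1.0]
grip_width: 0.041
finger_force: 0.0
clock: 16.5
position: [0.5358, -0.3059, 0.1831]
tool_rot: [-3.141, -0.0, -3.097]
force: [1.2, 0.0, 0.3]
grip_width: 0.0509
finger_force: 0.0
clock: 17.0
position: [0.5262, -0.1411, 0.2835]
tool_rot: [3.14, 0.004, -3.09]
force: [1.1, -1.5, -0.3]
grip_width: 0.0513
finger_force: 0.0
t 17.0 pos [ 0.5262 -0.1411  0.2835] rot [ 3.14   0.004 -3.09 ] F [ 1.1 -1.5 -0.3] w 0.0513 ff 0.0 q [-0.17  0.36  0.44  1.77 -0.18  1.05  1.95]
pane_grip 0.84 [132.4 158.5] [ 0.5315 -0.3135]
```

View pics/wr7.png

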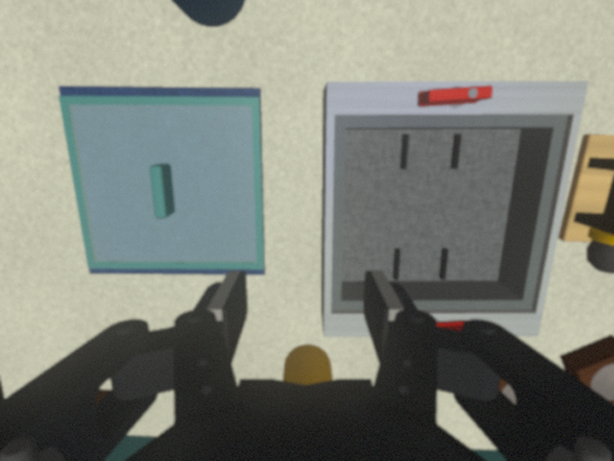

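```bash
python3 -m inch '[[0,0,0,0,0,0.052,0.4],[0.005,0.045,0,0,0,0,0.4],[0.005,0.045,0,0,0,0,0.4],[0.005,0.045,0,0,0,0,0.4],[0.005,0.045,0,0,0,0,0.4]]'
python3 -m inch '[[0.005,0.045,0,0,0,0,0.3],[0.005,0.045,0,0,0,0,0.3],[0.005,0.045,0,0,0,0,0.3],[0.005,0.045,0,0,0,0,0.3],[0.005,0.045,0,0,0,0,0.3]]'
python3 -m inch '[[0.005,0.045,0.01,0,0,0,0.3],[0.005,0.04,0.01,0,0,0,0.3],[0,0,0,0,0,0,0.3]]'
python3 - <<'E'
from h import *
st(); im=shot('wrist','wr8.png',1.5)
C=cam('wrist'); lm('wrist',C,dict(clip_a=.0475,mic_a_mid=.0475,mic_c_mid=.0475,rack=0))
E
```

```text
clock: 17.65
position: [0.5057, 0.034, 0.2807]
tool_rot: [-3.141, -0.001, 3.132]
force: [1.1, -0.1, -0.9]
grip_width: 0.0508
finger_force: 0.0
clock: 18.15
position: [0.4829, 0.2594, 0.2806]
tool_rot: [-3.141, -0.0, 3.132]
force: [0.9, -0.1, 0.2]
grip_width: 0.0601
finger_force: 0.0
clock: 18.45
position: [0.4717, 0.3481, 0.2585]
tool_rot: [-3.141, -0.003, 3.139]
force: [-0.6, -1.8, -0.0]
grip_width: 0.0595
finger_force: 0.0
t 18.45 pos [0.4717 0.3481 0.2585] rot [-3.141e+00 -3.000e-03  3.139e+00] F [-0.6 -1.8 -0. ] w 0.0595 ff 0.0 q [-0.93  0.45  0.28  1.68 -0.14  1.03  0.96]
clip_a 0.97 [211.2 194.2] [0.5076 0.2894]
clip_a 0.87 [148.6 194.8] [0.5081 0.2093]
clip_a 0.78 [282.8 194.5] [0.5084 0.3808]
mic_a_mid 0.71 [216.5 194.6] [0.5082 0.2961]
mic_c_mid 0.93 [282.3 195.9] [0.5103 0.3802]
mic_c_mid 0.63 [146.6 347.2] [0.7441 0.183 ]
mic_c_mid 0.49 [ 20.4 211.9] [0.5306 0.0403]
rack 0.96 [221.4 187.5] [0.5111 0.297 ]
```

View pics/wr8.png

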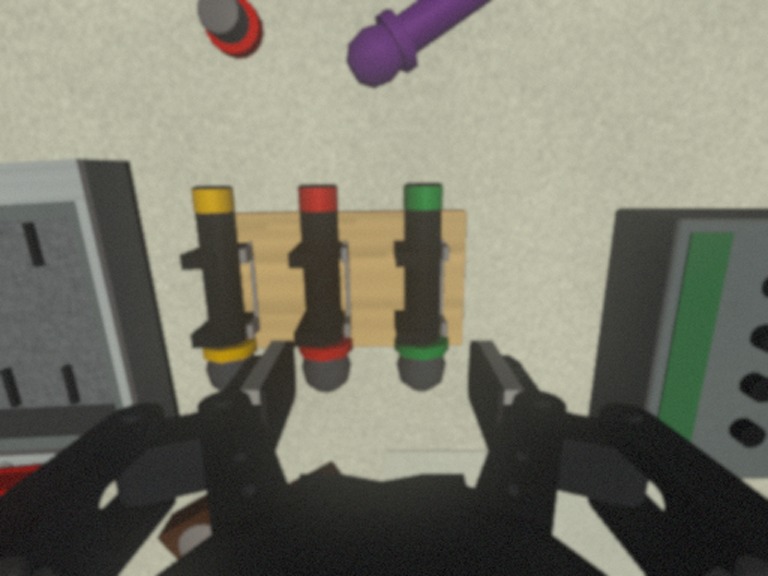

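```bash
python3 -m inch '[[0,0.016,0.04,0,0,0,0.3],[0,0.016,0.04,0,0,0,0.3],[0,0,0.02,0,0,0,0.3],[0,0,0,0,0,0,0.3]]'
python3 - <<'E'
from h import *
st(); im=shot('wrist','wr9.png',3,(140,100,360,290))
C=cam('wrist'); lm('wrist',C,dict(mic_c_mid=.0475,clip_c=.0475))
go((.508,.3805,.12),np.pi)
E
```

```text
clock: 19.1
position: [0.4729, 0.3743, 0.1589]
tool_rot: [-3.138, -0.003, 3.134]
force: [0.5, -1.1, 0.0]
grip_width: 0.0598
finger_force: 0.0
t 19.1 pos [0.4729 0.3743 0.1589] rot [-3.138e+00 -3.000e-03  3.134e+00] F [ 0.5 -1.1  0. ] w 0.0598 ff 0.0 q [-0.93  0.59  0.24  1.73 -0.18  0.85  0.95]
mic_c_mid 0.94 [262.1 223.5] [0.51   0.3814]
mic_c_mid 0.32 [192.6 208.7] [0.4948 0.3164]
shift [-0.0333  0.0053  0.0428] rot now [3.141e+00 2.000e-03 3.133e+00]
turn [ 0.001  0.002 -0.008]
```

View pics/wr9.png

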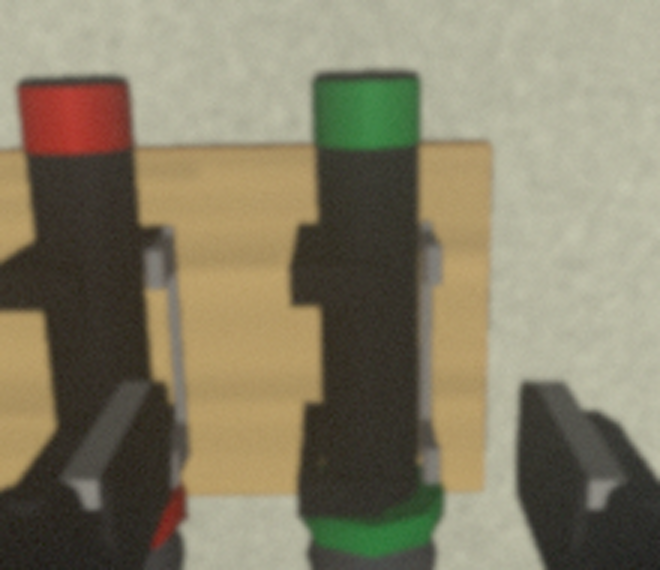

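```bash
python3 -m inch '[[-0.018,0.003,0.02,0,0,0,0.3],[-0.018,0.003,0.02,0,0,-0.008,0.3],[0,0,0.035,0,0,0,0.3],[0,0,0.03,0,0,0,0.3],[0,0,0.018,0,0,0,0.3]]' 80
python3 -m inch '[[0,0,0,0,0,0,0.3],[0,0,0,0,0,0,1],[0,0,0,0,0,0,1],[0,0,0,0,0,0,1],[0,0,0,0,0,0,1]]' 80
```

```text
clock: 19.75
position: [0.5099, 0.3813, 0.0378]
tool_rot: [3.141, 0.0, -3.141]
force: [0.7, 0.2, 0.6]
grip_width: 0.06
finger_force: 0.0
clock: 20.25
position: [0.5105, 0.3827, 0.0406]
tool_rot: [3.139, 0.002, -3.141]
force: [-2.0, 0.2, 10.5]
grip_width: 0.0284
finger_force: 78.1
```

Held. Push out to +y, then lift.

```bash
python3 -m inch '[[0,0.006,0,0,0,0,1],[0,0.007,0,0,0,0,1],[0,0.008,0,0,0,0,1],[0,0.007,0,0,0,0,1],[0,0,0,0,0,0,1]]'
python3 -m inch '[[0,0.002,-0.005,0,0,0,1],[0,0,-0.01,0,0,0,1],[0,0,-0.015,0,0,0,1],[0,0,0,0,0,0,1]]'
```

```text
clock: 20.75
position: [0.5106, 0.4096, 0.04]
tool_rot: [3.142, 0.002, -3.141]
force: [-0.1, -5.4, 8.3]
grip_width: 0.0284
finger_force: 79.3
clock: 21.15
position: [0.5105, 0.4129, 0.0712]
tool_rot: [3.139, 0.003, -3.14]
force: [-0.5, -0.0, -2.7]
grip_width: 0.0285
finger_force: 79.2
```

```bash
python3 -m inch '[[0,0,-0.04,0,0,0,1],[0,0,-0.045,0,0,0,1],[0,0,-0.03,0,0,0,1],[-0.0035,-0.042,0,0,0,0,1],[-0.0035,-0.042,0,0,0,0,1]]'
python3 -m inch '[[-0.0035,-0.042,0,0,0,0,1],[-0.0035,-0.042,0,0,0,0,1],[-0.0035,-0.042,0,0,0,0,1],[-0.0035,-0.042,0,0,0,0,1],[-0.0035,-0.042,0,0,0,0,1]]'
python3 -m inch '[[-0.0035,-0.042,0,0,0,0,1],[-0.0035,-0.042,0,0,0,0,1],[-0.0035,-0.042,0,0,0,0,1],[-0.0035,-0.042,0,0,0,-0.052,1],[0,0,0,0,0,0,1]]'
python3 - <<'E'
from h import *
st(); go((.5475,-.0527,.09),np.pi+.052); shot('wrist','wr10.png',1.2)
E
```

```text
clock: 21.65
position: [0.5164, 0.3279, 0.1843]
tool_rot: [3.14, 0.002, -3.138]
force: [1.5, -1.2, -3.6]
grip_width: 0.0282
finger_force: 80.1
clock: 22.15
position: [0.5343, 0.1164, 0.1836]
tool_rot: [3.141, 0.001, -3.14]
force: [0.5, -0.3, -2.4]
grip_width: 0.0281
finger_force: 80.1
clock: 22.65
position: [0.5484, -0.0564, 0.1838]
tool_rot: [-3.139, 0.001, -3.094]
force: [-1.2, 0.8, -2.9]
grip_width: 0.028
finger_force: 80.0
t 22.65 pos [ 0.5484 -0.0564  0.1838] rot [-3.139e+00  1.000e-03 -3.094e+00] F [-1.2  0.8 -2.9] w 0.028 ff 80.0 q [-0.21  0.48  0.28  1.86 -0.17  0.83  1.77]
shift [0.0009 0.004  0.0938] rot now [-3.139e+00  1.000e-03 -3.094e+00]
turn [-0.002  0.001 -0.004]
```

View pics/wr10.png

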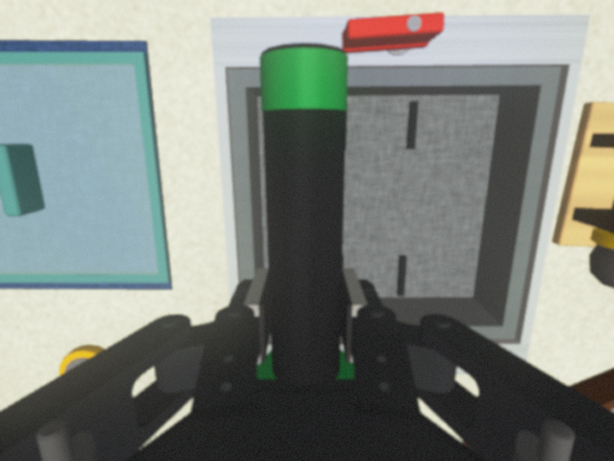

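```bash
python3 -m inch '[[0.001,0.004,0.04,0,0,0,1],[0,0,0.04,0,0,0,1],[0,0,0.04,0,0,0,1],[0,0,0.02,0,0,0,1],[0,0,0.008,0,0,0,1]]'
python3 -m inch '[[0,0,0.006,0,0,0,1],[0,0,0.003,0,0,0,1],[0,0,0,0,0,0,1]]'
```

```text
clock: 23.2
position: [0.5464, -0.045, 0.0334]
tool_rot: [3.141, -0.002, -3.087]
force: [0.5, -0.1, -1.5]
grip_width: 0.0283
finger_force: 80.1
clock: 23.5
position: [0.5477, -0.046, 0.0268]
tool_rot: [3.142, 0.001, -3.088]
force: [0.4, 0.1, -2.7]
grip_width: 0.0283
finger_force: 80.1
```

```bash
python3 -m inch '[[0,-0.006,0,0,0,0,1],[0,0,0.002,0,0,0,1],[0,0,0,0,0,0,0.75],[0,0,0,0,0,0,0.55],[0,0,0,0,0,0,0.55]]'
python3 -m inch '[[0,0,-0.02,0,0,0,0.55],[0,0,-0.045,0,0,0,0.5],[0,0,-0.045,0,0,0,0.4],[0,0,-0.045,0,0,0,0.4],[0.01,0.02,-0.04,0,0,0,0.4]]'
python3 - <<'E'
from h import *
st(); go((.509,.2984,.2),np.pi); shot('wrist','wr11.png',1.2)
E
```

```text
clock: 24.0
position: [0.5477, -0.052, 0.0243]
tool_rot: [3.141, 0.0, -3.088]
force: [0.3, -0.2, -0.4]
grip_width: 0.0383
finger_force: 0.0
clock: 24.5
position: [0.5371, -0.0345, 0.2216]
tool_rot: [-3.141, 0.002, -3.091]
force: [0.4, 1.1, 0.7]
grip_width: 0.0514
finger_force: 0.0
t 24.5 pos [ 0.5371 -0.0345  0.2216] rot [-3.141e+00  2.000e-03 -3.091e+00] F [0.4 1.1 0.7] w 0.0514 ff 0.0 q [-0.27  0.41  0.3   1.85 -0.15  0.9   1.72]
shift [0.0113 0.3339 0.0212] rot now [-3.141e+00  2.000e-03 -3.091e+00]
turn [-0.001  0.002  0.05 ]
```

View pics/wr11.png

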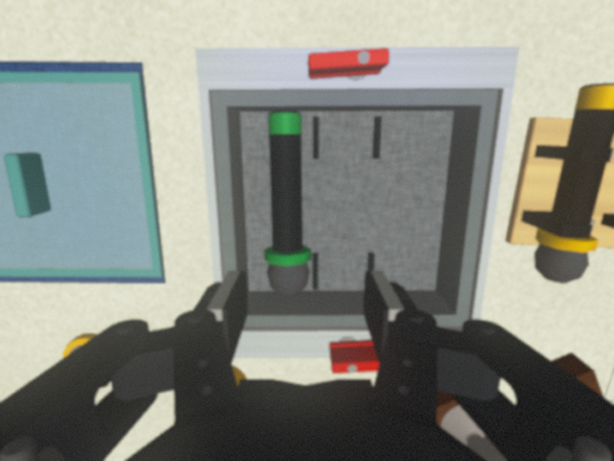

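```bash
python3 -m inch '[[0,0.03,0,0,0,0.05,0.3],[0.003,0.042,0,0,0,0,0.3],[0.003,0.042,0,0,0,0,0.3],[0.003,0.042,0,0,0,0,0.3],[0.003,0.042,0,0,0,0,0.3]]'
python3 -m inch '[[0.002,0.042,0,0,0,0,0.3],[0.002,0.042,0,0,0,0,0.3],[0,0.042,0.03,0,0,0,0.3],[0,0.008,0.02,0,0,0,0.3],[0,0,0,0,0,0,0.3]]'
python3 - <<'E'
from h import *
st(); C=cam('wrist'); im=shot('wrist','wr12.png')
red('wrist',C,im,.0475,60)
lm('wrist',C,dict(mic_a_mid=.0475,clip_a=.0475))
go((.510,.298,.036),np.pi)
E
```

```text
clock: 25.05
position: [0.5219, 0.1671, 0.2193]
tool_rot: [3.141, 0.0, -3.138]
force: [-0.0, -1.1, 0.2]
grip_width: 0.0598
finger_force: 0.0
clock: 25.55
position: [0.516, 0.299, 0.1675]
tool_rot: [-3.139, -0.004, -3.135]
force: [-0.5, -0.9, -0.4]
grip_width: 0.0599
finger_force: 0.0
t 25.55 pos [0.516  0.299  0.1675] rot [-3.139 -0.004 -3.135] F [-0.5 -0.9 -0.4] w 0.0599 ff 0.0 q [-0.78  0.56  0.23  1.74 -0.16  0.86  1.09]
red [236  72  34  25 794] c [252.8  84.6] rect [426.7 296.4] [19.4 28.6] 0.4
red [231 218  46  21 580] c [255.3 229.5] rect [560.8 299.2] [17.9 44.6] 11.5
mic_a_mid 0.83 [256.4 175. ] [0.5063 0.3005]
clip_a 0.69 [342.8 174.2] [0.5049 0.3807]
shift [0.0088 0.0014 0.1352] rot now [-3.142e+00  1.000e-03 -3.140e+00]
turn [-0.     0.001  0.002]
```

```bash
python3 -m inch '[[0.008,0,0.03,0,0,0,0.3],[0,0,0.035,0,0,0,0.3],[0,0,0.035,0,0,0,0.3],[0,0,0.02,0,0,0,0.3],[0,0,0.01,0,0,0,0.3]]' 80
python3 -m inch '[[0,0,0,0,0,0,0.3],[0,0,0,0,0,0,1],[0,0,0,0,0,0,1],[0,0,0,0,0,0,1],[0,0,0,0,0,0,1]]' 80
```

```text
clock: 26.2
position: [0.5104, 0.2966, 0.0398]
tool_rot: [-3.141, -0.0, -3.14]
force: [1.0, -0.0, 0.1]
grip_width: 0.0598
finger_force: 0.0
clock: 26.7
position: [0.5108, 0.2983, 0.0419]
tool_rot: [3.14, 0.002, -3.138]
force: [-2.0, -1.0, 13.5]
grip_width: 0.0286
finger_force: 77.9
```

```bash
python3 -m inch '[[0,0.007,0,0,0,0,1],[0,0.008,0,0,0,0,1],[0,0.008,0,0,0,0,1],[0,0.007,0,0,0,0,1],[0,0,0,0,0,0,1]]'
python3 -m inch '[[0,0.002,-0.005,0,0,0,1],[0,0,-0.01,0,0,0,1],[0,0,-0.015,0,0,0,1],[0,0,0,0,0,0,1]]'
python3 -m inch '[[0,0,-0.04,0,0,0,1],[0,0,-0.045,0,0,0,1],[0,0,-0.03,0,0,0,1],[0,0,0,0,0,0,1]]'
python3 - <<'E'
from h import *
st(); go((.5444,.0072,.03),np.pi+.052)
C=cam('wrist'); im=shot('wrist','wr13.png'); red('wrist',C,im,.18,60)
E
```

```text
clock: 27.2
position: [0.5106, 0.3277, 0.0413]
tool_rot: [-3.141, 0.001, -3.139]
force: [0.6, -3.7, 6.9]
grip_width: 0.0284
finger_force: 79.3
clock: 27.6
position: [0.5109, 0.3307, 0.0728]
tool_rot: [3.139, 0.003, -3.138]
force: [-0.2, 0.4, -2.6]
grip_width: 0.0281
finger_force: 79.2
clock: 28.0
position: [0.5114, 0.331, 0.1895]
tool_rot: [3.137, 0.005, -3.138]
force: [-0.0, 0.3, -3.3]
grip_width: 0.0282
finger_force: 80.4
t 28.0 pos [0.5114 0.331  0.1895] rot [ 3.137  0.005 -3.138] F [-0.   0.3 -3.3] w 0.0282 ff 80.4 q [-0.84  0.55  0.24  1.7  -0.16  0.9   1.04]
shift [-0.0311 -0.3246  0.1582] rot now [ 3.137  0.005 -3.138]
turn [ 0.004  0.005 -0.049]
red [ 219   42   69   52 3401] c [253.4  67.9] rect [424.9 330. ] [23.2 33.5] 0.2
red [279 293  17  23 234] c [287.  306.9] rect [559.8 351.8] [ 9.6 15.8] 83.9
red [214 294  17  23 233] c [221.5 307.2] rect [559.9 311.2] [ 9.9 15.7] 88.1
```

```bash
python3 -m inch '[[-0.004,-0.0405,0,0,0,0,1],[-0.004,-0.0405,0,0,0,0,1],[-0.004,-0.0405,0,0,0,0,1],[-0.004,-0.0405,0,0,0,0,1],[-0.004,-0.0405,0,0,0,0,1]]'
python3 -m inch '[[-0.004,-0.0405,0,0,0,0,1],[-0.004,-0.0405,0,0,0,0,1],[-0.004,-0.0405,0,0,0,-0.05,1],[0,0,0,0,0,0,1],[0,0,0,0,0,0,1]]'
python3 -m inch '[[0,0,0.04,0,0,0,1],[0,0,0.04,0,0,0,1],[0,0,0,0,0,0,1],[0,0,0,0,0,0,1]]'
python3 -c "
from h import *
st(); go((.5444,.0072,.028),np.pi+.052)"
```

```text
clock: 28.55
position: [0.5298, 0.1258, 0.1839]
tool_rot: [-3.141, -0.002, -3.138]
force: [1.1, 0.3, -2.8]
grip_width: 0.0283
finger_force: 80.4
clock: 29.05
position: [0.5423, 0.0051, 0.1841]
tool_rot: [-3.142, -0.002, -3.091]
force: [-0.4, -0.0, -2.4]
grip_width: 0.028
finger_force: 80.5
clock: 29.45
position: [0.5426, 0.0066, 0.1052]
tool_rot: [-3.142, -0.002, -3.088]
force: [0.4, 0.1, -2.2]
grip_width: 0.0281
finger_force: 80.3
t 29.45 pos [0.5426 0.0066 0.1052] rot [-3.142e+00 -2.000e-03 -3.088e+00] F [ 0.4  0.1 -2.2] w 0.0281 ff 80.3 q [-0.28  0.58  0.22  1.93 -0.2   0.65  1.69]
shift [-0.0019  0.0005  0.0772] rot now [-3.142e+00 -2.000e-03 -3.088e+00]
turn [-0.    -0.002  0.002]
```

```bash
python3 -m inch '[[-0.002,0,0.04,0,0,0,1],[0,0,0.025,0,0,0,1],[0,0,0.008,0,0,0,1],[0,0,0.004,0,0,0,1],[0,0,0,0,0,0,1]]'
python3 -m inch '[[0,0,0.001,0,0,0,1],[0,0,0,0,0,0,0.75],[0,0,0,0,0,0,0.55],[0,0,0,0,0,0,0.55]]'
python3 -m inch '[[0,0,-0.02,0,0,0,0.55],[0,0,-0.045,0,0,0,0.5],[0,0,-0.045,0,0,0,0.4],[0,0,-0.045,0,0,0,0.4],[0.01,0,-0.04,0,0,0.05,0.4]]'
python3 - <<'E'
from h import *
st(); C=cam('wrist'); im=shot('wrist','wr14.png'); red('wrist',C,im,.032,60)
lm('wrist',C,dict(mic_a_mid=.03))
go((.510,.214,.17),np.pi)
E
```

```text
clock: 29.95
position: [0.5457, 0.0061, 0.0294]
tool_rot: [3.142, 0.002, -3.088]
force: [-0.3, -0.1, -3.3]
grip_width: 0.0284
finger_force: 80.5
clock: 30.35
position: [0.5452, 0.006, 0.0276]
tool_rot: [3.142, 0.001, -3.088]
force: [-0.1, 0.2, 0.4]
grip_width: 0.0384
finger_force: 0.0
clock: 30.85
position: [0.5355, 0.0054, 0.2247]
tool_rot: [3.141, 0.002, -3.139]
force: [0.5, -0.3, -0.0]
grip_width: 0.0511
finger_force: 0.0
t 30.85 pos [0.5355 0.0054 0.2247] rot [ 3.141e+00  2.000e-03 -3.139e+00] F [ 0.5 -0.3 -0. ] w 0.0511 ff 0.0 q [-0.35  0.4   0.3   1.86 -0.15  0.9   1.6 ]
red [204  41  64  20 737] c [233.8  50.7] rect [407.1 -15.2] [13.3 68.2] 6.5
red [211  58  55   8 146] c [237.7  61.4] rect [417.4 -12.7] [ 3.  58.5] 6.3
red [238  94  26  19 469] c [250.5 103.2] rect [460.4   0.8] [19.2 28. ] 0.2
red [239 205  37  16 411] c [256.8 213.7] rect [590.1   9. ] [18.7 44.8] 4.5
red [ 245  281   51   28 1106] c [269.8 293.8] rect [704.5  25.8] [36.9 68. ] 6.4
mic_a_mid 0.9 [254.4 171.3] [0.5381 0.0055]
shift [0.0265 0.2087 0.0573] rot now [ 3.14   0.007 -3.141]
turn [0.001 0.007 0.001]
```

```bash
python3 -m inch '[[0.005,0.0417,0,0,0,0,0.3],[0.005,0.0417,0,0,0,0,0.3],[0.005,0.0417,0,0,0,0,0.3],[0.005,0.0417,0,0,0,0,0.3],[0.005,0.0417,0,0,0,0,0.3]]'
python3 -m inch '[[0,0,0.03,0,0,0,0.3],[0,0,0.025,0,0,0,0.3],[0,0,0,0,0,0,0.3],[0,0,0,0,0,0,0.3]]'
python3 - <<'E'
from h import *
s=st(); C=cam('wrist'); im=shot('wrist','wr15.png')
h=cv2.cvtColor(im,cv2.COLOR_RGB2HSV); m=((abs(h[...,0].astype(int)-24)<5)&(h[...,1]>170)&(h[...,2]>90)).astype(np.uint8)
k,l,q,c=cv2.connectedComponentsWithStats(m)
for i in range(1,k):
    if q[i,4]>100: print(q[i],c[i].round(1),px2w('wrist',c[i],.0475,C).round(4))
lm('wrist',C,dict(mic_b_mid=.0475,clip_b=.0475))
go((.510,.214,.036),np.pi)
E
```

```text
clock: 31.45
position: [0.5087, 0.2155, 0.222]
tool_rot: [3.142, -0.0, -3.138]
force: [1.6, -0.5, -0.2]
grip_width: 0.06
finger_force: 0.0
clock: 31.85
position: [0.5094, 0.2136, 0.1674]
tool_rot: [-3.141, -0.0, -3.139]
force: [0.8, -0.3, 0.3]
grip_width: 0.0597
finger_force: 0.0
t 31.85 pos [0.5094 0.2136 0.1674] rot [-3.141 -0.    -3.139] F [ 0.8 -0.3  0.3] w 0.0597 ff 0.0 q [-0.67  0.5   0.23  1.86 -0.15  0.8   1.21]
[238  82  33  24 697] [254.3  94. ] [0.4284 0.2131 0.0475]
[235 227  43  19 437] [256.9 237.7] [0.5631 0.2161 0.0475]
mic_b_mid 0.77 [255.9 181. ] [0.5057 0.2149]
clip_b 0.6 [435.6 179.8] [0.504  0.3826]
clip_b 0.56 [339. 181.] [0.5055 0.2925]
shift [1.000e-04 0.000e+00 1.324e-01] rot now [ 3.141e+00  2.000e-03 -3.139e+00]
turn [0.001 0.002 0.003]
```

```bash
python3 -m inch '[[0,0.001,0.03,0,0,0,0.3],[0,0,0.035,0,0,0,0.3],[0,0,0.035,0,0,0,0.3],[0,0,0.02,0,0,0,0.3],[0,0,0.01,0,0,0,0.3]]' 80
python3 -m inch '[[0,0,0,0,0,0,0.3],[0,0,0,0,0,0,1],[0,0,0,0,0,0,1],[0,0,0,0,0,0,1],[0,0,0,0,0,0,1]]' 80
python3 -m inch '[[0,0.007,0,0,0,0,1],[0,0.008,0,0,0,0,1],[0,0.008,0,0,0,0,1],[0,0.006,0,0,0,0,1],[0,0,0,0,0,0,1]]'
python3 -m inch '[[0,0.001,-0.005,0,0,0,1],[0,0,-0.01,0,0,0,1],[0,0,-0.015,0,0,0,1],[0,0,0,0,0,0,1]]'
```

```text
clock: 32.5
position: [0.5091, 0.2146, 0.0362]
tool_rot: [-3.141, -0.001, -3.139]
force: [1.3, -0.0, 0.0]
grip_width: 0.0599
finger_force: 0.0
clock: 33.0
position: [0.51, 0.2153, 0.0387]
tool_rot: [3.14, 0.002, -3.138]
force: [-2.7, 0.6, 13.1]
grip_width: 0.0284
finger_force: 78.0
clock: 33.5
position: [0.5099, 0.2438, 0.0383]
tool_rot: [-3.142, 0.001, -3.139]
force: [-0.3, -3.2, 7.3]
grip_width: 0.0286
finger_force: 79.2
clock: 33.9
position: [0.5102, 0.2457, 0.0696]
tool_rot: [3.14, 0.003, -3.138]
force: [0.2, -0.7, -2.9]
grip_width: 0.0284
finger_force: 79.1
```

```bash
python3 -m inch '[[0,0,-0.04,0,0,0,1],[0,0,-0.045,0,0,0,1],[0,0,-0.03,0,0,0,1],[-0.006,-0.0357,0,0,0,0,1],[-0.006,-0.0357,0,0,0,0,1]]'
python3 -m inch '[[-0.006,-0.0357,0,0,0,0,1],[-0.006,-0.0357,0,0,0,0,1],[-0.006,-0.0357,0,0,0,-0.05,1],[0,0,0,0,0,0,1],[0,0,0,0,0,0,1]]'
python3 -m inch '[[0,0,0.04,0,0,0,1],[0,0,0.04,0,0,0,1],[0,0,0,0,0,0,1],[0,0,0,0,0,0,1]]'
python3 -c "
from h import *
st(); go((.5413,.0671,.026),np.pi+.052)"
```

```text
clock: 34.4
position: [0.5216, 0.1738, 0.1833]
tool_rot: [3.14, 0.002, -3.136]
force: [0.6, -0.5, -2.9]
grip_width: 0.0285
finger_force: 80.2
clock: 34.9
position: [0.5398, 0.066, 0.1823]
tool_rot: [3.141, 0.0, -3.09]
force: [-0.0, 0.3, -2.5]
grip_width: 0.0284
finger_force: 80.0
clock: 35.3
position: [0.5397, 0.0672, 0.1027]
tool_rot: [-3.142, -0.001, -3.088]
force: [-0.0, 0.3, -1.8]
grip_width: 0.0283
finger_force: 79.9
t 35.3 pos [0.5397 0.0672 0.1027] rot [-3.142e+00 -1.000e-03 -3.088e+00] F [-0.   0.3 -1.8] w 0.0283 ff 79.9 q [-0.39  0.59  0.21  1.93 -0.2   0.65  1.57]
shift [-0.0017 -0.0002  0.0767] rot now [-3.142e+00 -1.000e-03 -3.088e+00]
turn [-0.    -0.001  0.002]
```

```bash
python3 -m inch '[[-0.002,0,0.04,0,0,0,1],[0,0,0.025,0,0,0,1],[0,0,0.008,0,0,0,1],[0,0,0.004,0,0,0,1],[0,0,0,0,0,0,1]]'
python3 -m inch '[[0,0,0.001,0,0,0,1],[0,0,0,0,0,0,0.75],[0,0,0,0,0,0,0.55],[0,0,0,0,0,0,0.55]]'
python3 -m inch '[[0,0,-0.02,0,0,0,0.55],[0,0,-0.045,0,0,0,0.5],[0,0,-0.045,0,0,0,0.4],[0,0,-0.045,0,0,0,0.4],[0,0,-0.04,0,0,0,0.4]]'
python3 -m inch '[[0.005,-0.04,-0.012,0,0,0,0.4],[0.005,-0.04,-0.012,0,0,0,0.4],[0.005,-0.04,-0.012,0,0,0,0.4],[0.005,-0.04,-0.012,0,0,0,0.4],[0.005,-0.04,-0.012,0,0,0,0.4]]'
python3 -m inch '[[0.005,-0.04,0,0,0,0,0.4],[0.005,-0.04,0,0,0,0,0.4],[0.005,-0.04,0,0,0,0,0.4],[0,0,0,0,0,0,0.4],[0,0,0,0,0,0,0.4]]'
python3 - <<'E'
from h import *
s=st(); C=cam('wrist'); im=shot('wrist','wr16.png')
lm('wrist',C,dict(pane_grip=.025,mat=.003,mic_a_mid=.03,case_floor=.008))
for d in outline_of('pane_grip','wrist')[:2]:
    print(d['score'],np.round(d['rect'])); ys,xs=np.nonzero(d['region'])
    P=np.array([px2w('wrist',(x,y),.009,C)[:2] for x,y in zip(xs,ys)],np.float32)*1000; print(cv2.minAreaRect(P))
E
```

```text
clock: 35.8
position: [0.5425, 0.0668, 0.0265]
tool_rot: [3.141, 0.002, -3.088]
force: [0.4, 0.2, -2.5]
grip_width: 0.0283
finger_force: 80.2
clock: 36.2
position: [0.542, 0.0666, 0.0246]
tool_rot: [3.141, 0.001, -3.088]
force: [0.4, 0.5, -0.3]
grip_width: 0.0385
finger_force: 0.0
clock: 36.7
position: [0.5417, 0.0664, 0.2217]
tool_rot: [3.141, 0.001, -3.089]
force: [0.8, 0.9, 0.5]
grip_width: 0.0514
finger_force: 0.0
clock: 37.2
position: [0.527, -0.1361, 0.28]
tool_rot: [3.142, 0.001, -3.088]
force: [0.8, 0.3, 0.1]
grip_width: 0.0511
finger_force: 0.0
clock: 37.7
position: [0.5184, -0.2559, 0.2791]
tool_rot: [3.142, -0.0, -3.09]
force: [0.6, 0.5, 0.1]
grip_width: 0.0512
finger_force: 0.0
t 37.7 pos [ 0.5184 -0.2559  0.2791] rot [ 3.142 -0.    -3.09 ] F [0.6 0.5 0.1] w 0.0512 ff 0.0 q [ 0.09  0.42  0.37  1.69 -0.17  1.07  2.14]
pane_grip 0.55 [215.6 170.8] [ 0.5346 -0.3092]
mic_a_mid 0.75 [442.4 188.5] [0.5424 0.0098]
case_floor 0.55 [434.7 184.4] [0.5418 0.0121]
0.66 [136.  94. 302. 237.]
((533.5910034179688, -305.64678955078125), (210.13253784179688, 227.9288330078125), 2.5533688068389893)
```

```bash
python3 - <<'E'
from h import *
C=cam('wrist'); im=cv2.resize(cv2.imread('pics/wr16.png'),(512,384),interpolation=cv2.INTER_AREA)[...,::-1]; h=cv2.cvtColor(np.ascontiguousarray(im),cv2.COLOR_RGB2HSV)
for nm,lo,hi in [('yel',17,32),('grn',50,75),('red',0,8)]:
    m=((h[...,0]>=lo)&(h[...,0]<=hi)&(h[...,1]>120)&(h[...,2]>40)).astype(np.uint8); k,l,q,c=cv2.connectedComponentsWithStats(m)
    for i in range(1,k):
        if q[i,4]>60: print(nm,q[i],px2w('wrist',c[i],.032,C)[:2].round(3))
E
python3 -m inch '[[-0.005,-0.017,0.02,0,0,0,0.5],[-0.005,-0.017,0.04,0,0,0,0.5],[-0.004,-0.0165,0.04,0,0,0,0.5],[0,0,0.04,0,0,0,0.5],[0,0,0,0,0,0,0.5]]' 60
python3 -m inch '[[0,0,0.03,0,0,0.004,0.5],[0,0,0,0,0,0,0.5],[0,0,0,0,0,0,0.5]]' 60
python3 - <<'E'
from h import *
s=st(); C=cam('wrist'); im=shot('wrist','wr17.png')
lm('wrist',C,dict(pane_grip=.025)); go((.535,-.3056,.0185),np.pi+.046)
E
```

```text
yel [478 123  30  16 446] [0.46  0.059]
yel [459 214  42  16 452] [0.588 0.075]
yel [215 276  36  35 450] [ 0.721 -0.276]
yel [306 301  10  19 101] [ 0.749 -0.152]
grn [395 122  22  14 274] [ 0.463 -0.056]
grn [381 216  32  11 244] [ 0.594 -0.043]
red [460  87  42  13 382] [0.414 0.032]
red [434 122  29  16 407] [ 0.461 -0.   ]
red [419 213  38  15 359] [0.591 0.014]
red [433 279  57  21 740] [0.699 0.078]
clock: 38.5
position: [0.5333, -0.3032, 0.1347]
tool_rot: [3.138, -0.007, -3.088]
force: [-0.1, 0.2, 0.3]
grip_width: 0.043
finger_force: 0.0
clock: 38.8
position: [0.5361, -0.3047, 0.111]
tool_rot: [-3.141, 0.001, -3.092]
force: [-0.2, -0.1, 0.1]
grip_width: 0.0424
finger_force: 0.0
t 38.8 pos [ 0.5361 -0.3047  0.111 ] rot [-3.141e+00  1.000e-03 -3.092e+00] F [-0.2 -0.1  0.1] w 0.0424 ff 0.0 q [ 0.22  0.68  0.3   1.73 -0.27  0.77  2.28]
pane_grip 0.8 [250.8 192.9] [ 0.5347 -0.3078]
shift [ 0.0016 -0.0005  0.0928] rot now [-3.141e+00  2.000e-03 -3.092e+00]
turn [-0.001  0.002  0.004]
```

```bash
python3 -m inch '[[0,-0.001,0.04,0,0,0.003,0.5],[0,0,0.035,0,0,0,0.5],[0,0,0.017,0,0,0,0.5],[0,0,0,0,0,0,0.5],[0,0,0,0,0,0,1]]' 60
python3 -m inch '[[0,0,0,0,0,0,1],[0,0,0,0,0,0,1],[0,0,0,0,0,0,1],[0,0,-0.01,0,0,0,1],[0,0,-0.01,0,0,0,1]]' 60
python3 -m inch '[[0,0,-0.04,0,0,0,1],[0,0,-0.04,0,0,0,1],[0,0,-0.04,0,0,0,1],[0,0,-0.04,0,0,0,1],[0,0,0,0,0,0,1]]'
python3 -c "
from h import *
st(); go((.5445,.0065,.13),np.pi+.052)"
```

```text
clock: 39.4
position: [0.5361, -0.3063, 0.0186]
tool_rot: [-3.141, 0.001, -3.096]
force: [-0.0, 0.0, -0.4]
grip_width: 0.0297
finger_force: 0.0
clock: 39.9
position: [0.5357, -0.3059, 0.0386]
tool_rot: [-3.141, 0.0, -3.095]
force: [-0.1, 0.1, -2.7]
grip_width: 0.0128
finger_force: 58.7
clock: 40.4
position: [0.5373, -0.3072, 0.2036]
tool_rot: [-3.138, 0.008, -3.096]
force: [1.2, -1.5, -3.4]
grip_width: 0.0125
finger_force: 59.3
t 40.4 pos [ 0.5373 -0.3072  0.2036] rot [-3.138  0.008 -3.096] F [ 1.2 -1.5 -3.4] w 0.0125 ff 59.3 q [ 0.19  0.56  0.36  1.67 -0.23  0.94  2.24]
shift [-0.021   0.3133  0.0726] rot now [-3.138  0.008 -3.096]
turn [-0.004  0.008 -0.006]
```

```bash
python3 -m inch '[[-0.0028,0.039,0,0,0,0,1],[-0.0028,0.039,0,0,0,0,1],[-0.0028,0.039,0,0,0,0,1],[-0.0028,0.039,0,0,0,0,1],[-0.0028,0.039,0,0,0,0,1]]'
python3 -m inch '[[-0.0028,0.039,0,0,0,0,1],[-0.0028,0.039,0,0,0,0,1],[-0.0028,0.039,0,0,0,-0.006,1],[0,0,0.04,0,0,0,1],[0,0,0.03,0,0,0,1]]'
python3 -m inch '[[0,0,0,0,0,0,1],[0,0,0,0,0,0,1]]'
python3 - <<'E'
from h import *
st(); go((.5438,.0069,.0775),np.pi+.0515); C=cam('wrist'); im=shot('wrist','wr18.png',1.5)
lm('wrist',C,dict(pane_grip=.14))
E
```

```text
clock: 40.9
position: [0.54, -0.1088, 0.1974]
tool_rot: [3.141, 0.0, -3.096]
force: [1.1, 0.0, -3.4]
grip_width: 0.0126
finger_force: 59.4
clock: 41.4
position: [0.5432, 0.0086, 0.1264]
tool_rot: [3.141, 0.001, -3.087]
force: [0.2, 0.2, -4.2]
grip_width: 0.0127
finger_force: 59.4
clock: 41.6
position: [0.5435, 0.0065, 0.1278]
tool_rot: [-3.141, -0.0, -3.09]
force: [0.6, 0.2, -1.5]
grip_width: 0.0128
finger_force: 59.4
t 41.6 pos [0.5435 0.0065 0.1278] rot [-3.141 -0.    -3.09 ] F [ 0.6  0.2 -1.5] w 0.0128 ff 59.4 q [-0.34  0.55  0.3   1.92 -0.24  0.7   1.73]
shift [-0.0004  0.0004  0.0503] rot now [-3.141 -0.    -3.09 ]
turn [-0. -0.  0.]
pane_grip 0.72 [253.2 236.1] [0.5364 0.0053]
```

```bash
python3 -m inch '[[0,0,0.03,0,0,0,1],[0,0,0.01,0,0,0,1],[0,0,0.004,0,0,0,1],[0,0,0.003,0,0,0,1],[0,0,0,0,0,0,1]]'
python3 -m inch '[[0,0,0.002,0,0,0,1],[0,0,0.001,0,0,0,1],[0,0,0,0,0,0,1]]'
```

```text
clock: 42.2
position: [0.5438, 0.0068, 0.0807]
tool_rot: [-3.142, 0.001, -3.09]
force: [0.3, -0.1, -3.2]
grip_width: 0.0129
finger_force: 59.4
clock: 42.5
position: [0.5439, 0.0069, 0.0782]
tool_rot: [3.141, 0.001, -3.09]
force: [-5.1, 1.0, 13.9]
grip_width: 0.0124
finger_force: 61.9
```

```bash
python3 -m inch '[[0,0,0,0,0,0,0.6],[0,0,0,0,0,0,0.4],[0,0,0,0,0,0,0.4],[0,0,-0.04,0,0,0,0.4],[0.01,0,-0.045,0,0,0,0.4]]'
python3 -m inch '[[0.015,0,-0.045,0,0,0,0.4],[0.02,0,-0.045,0,0,0,0.4],[0.02,0,-0.03,0,0,0,0.4],[0,0,0,0,0,0,0.4],[0,0,0,0,0,0,0.4]]'
python3 - <<'E'
from h import *
s=st(); C=cam('wrist'); im=shot('wrist','wr19.png',1.5)
red('wrist',C,im,.104,60); lm('wrist',C,dict(pane_grip=.084))
for d in outline_of('pane_grip','wrist')[:2]:
    print(d['score'],np.round(d['rect'])); ys,xs=np.nonzero(d['region'])
    P=np.array([px2w('wrist',(x,y),.068,C)[:2] for x,y in zip(xs,ys)],np.float32)*1000; print(cv2.minAreaRect(P))
E
```

```text
clock: 43.0
position: [0.5333, 0.0063, 0.1622]
tool_rot: [-3.141, -0.002, -3.089]
force: [-0.3, 0.4, 0.5]
grip_width: 0.0513
finger_force: 0.0
clock: 43.5
position: [0.4787, 0.0038, 0.2827]
tool_rot: [3.141, 0.002, -3.089]
force: [-0.0, 0.0, -0.9]
grip_width: 0.0511
finger_force: 0.0
t 43.5 pos [0.4787 0.0038 0.2827] rot [ 3.141e+00  2.000e-03 -3.089e+00] F [-0.   0.  -0.9] w 0.0511 ff 0.0 q [-0.45  0.24  0.39  1.92 -0.11  1.    1.61]
red [421   7  30  37 375] c [431.4  27.6] rect [321.4 175.7] [31.9 24.8] 27.5
red [254 111  15  10 110] c [262.  115.7] rect [416.5   7.7] [ 9.4 15.1] 3.0
red [219 112  32  12 285] c [234.6 117.5] rect [420.2 -20.5] [10.1 33.8] 6.7
red [241 294  41  22 720] c [261.4 304.9] rect [653.3  21.3] [30.2 52.4] 6.2
pane_grip 0.85 [253.4 218.4] [0.5424 0.0061]
0.69 [162. 133. 350. 286.]
((540.0285034179688, 7.450996398925781), (206.96688842773438, 227.90428161621094), 3.0442824363708496)
```

View pics/wr19.png

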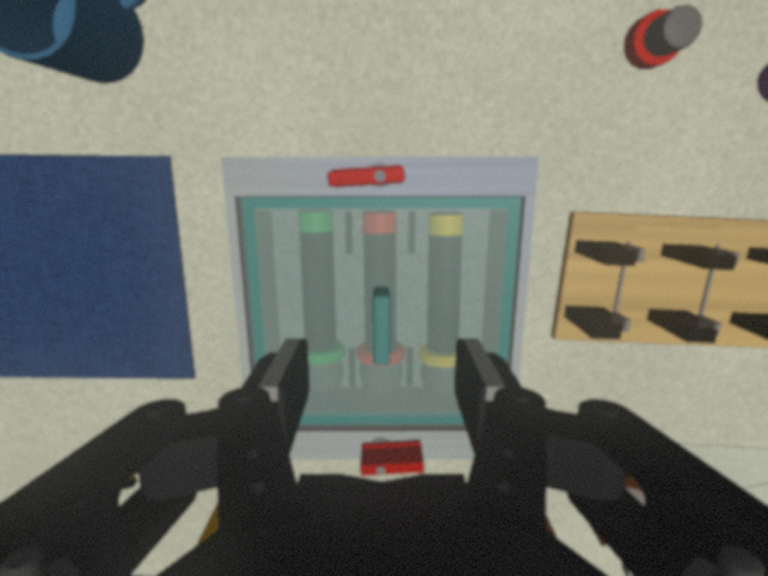

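```bash
python3 -m inch '[[0.02,0,0.03,0,0,0,0.5],[0.02,0,0.04,0,0,0,0.5],[0.0195,-0.001,0.03,0,0,0,0.5],[0,0,0,0,0,0.15,0.5],[0,0,0,0,0,0.15,0.5]]' 25
python3 -m inch '[[0,0,0,0,0,0.15,0.5],[0,0,0,0,0,0.15,0.5],[0,0,0,0,0,0.15,0.5],[0,0,0,0,0,0.15,0.5],[0,0,0,0,0,0.15,0.5]]'
python3 -m inch '[[0,0,0,0,0,0.15,0.5],[0,0,0,0,0,0.15,0.5],[0,0,0,0,0,0.15,0.5],[0,0,0,0,0,0,0.5],[0,0,0,0,0,0,0.5]]'
python3 - <<'E'
from h import *
s=st(); go((.4193,.0001,.088),np.pi+.053-1.5); C=cam('wrist'); im=shot('wrist','wr20.png',1.5)
red('wrist',C,im,.104,60)
E
```

```text
clock: 44.15
position: [0.4182, -0.0011, 0.1806]
tool_rot: [-3.14, -0.003, 2.887]
force: [-0.2, -0.4, 0.0]
grip_width: 0.0428
finger_force: 0.0
clock: 44.65
position: [0.4191, -0.0008, 0.1813]
tool_rot: [-3.14, 0.0, 2.137]
force: [-0.0, -0.2, -0.7]
grip_width: 0.0427
finger_force: 0.0
clock: 45.15
position: [0.4191, -0.0007, 0.1816]
tool_rot: [-3.14, 0.001, 1.699]
force: [-0.2, -0.2, 0.1]
grip_width: 0.0428
finger_force: 0.0
t 45.15 pos [ 0.4191 -0.0007  0.1816] rot [-3.140e+00  1.000e-03  1.699e+00] F [-0.2 -0.2  0.1] w 0.0428 ff 0.0 q [-0.73  0.35  0.74  2.19 -0.36  0.72  0.38]
shift [0.0008 0.0004 0.0936] rot now [-3.140e+00  1.000e-03  1.699e+00]
turn [-0.001  0.001  0.004]
red [247 174  14  22 254] c [253.2 184.1] rect [417.2   9.4] [10.3 17.1] 7.0
red [247 200  13  40 458] c [253. 220.] rect [420.5 -19.9] [ 9.8 33.8] 7.4
```

```bash
python3 -m inch '[[0.0005,0,0.045,0,0,0.003,0.5],[0,0,0.045,0,0,0,0.5],[0,0,0.003,0,0,0,0.5],[0,0,0,0,0,0,1],[0,0,0,0,0,0,1]]' 25
python3 -m inch '[[0,0,0,0,0,0,1],[0,0,0,0,0,-0.15,1],[0,0,0,0,0,-0.15,1],[0,0,0,0,0,-0.15,1],[0,0,0,0,0,-0.15,1]]'
python3 -m inch '[[0,0,0,0,0,-0.15,1],[0,0,0,0,0,-0.15,1],[0,0,0,0,0,-0.15,1],[0,0,0,0,0,-0.15,1],[0,0,0,0,0,-0.15,1]]'
python3 -m inch '[[0,0,0,0,0,-0.15,1],[0,0,0,0,0,0,1],[0,0,0,0,0,0,1]]'
python3 -c "
from h import *
st(); go((.4193,.0001,.088),np.pi+.053)"
```

```text
clock: 45.7
position: [0.42, -0.0003, 0.0907]
tool_rot: [3.14, -0.0, 1.691]
force: [-1.0, -0.4, -0.7]
grip_width: 0.0143
finger_force: 0.0
clock: 46.2
position: [0.4184, -0.0004, 0.0908]
tool_rot: [-3.142, -0.0, 2.297]
force: [-10.5, -3.6, 8.2]
grip_width: 0.0103
finger_force: 27.9
clock: 46.7
position: [0.4183, -0.0006, 0.0908]
tool_rot: [-3.14, -0.0, 3.047]
force: [-11.9, -2.2, 10.7]
grip_width: 0.0103
finger_force: 28.1
clock: 47.0
position: [0.4183, -0.0006, 0.0908]
tool_rot: [-3.141, -0.001, -3.092]
force: [-11.0, -2.1, 11.0]
grip_width: 0.0103
finger_force: 28.3
t 47.0 pos [ 0.4183 -0.0006  0.0908] rot [-3.141e+00 -1.000e-03 -3.092e+00] F [-11.   -2.1  11. ] w 0.0103 ff 28.3 q [-0.24  0.46  0.13  2.24 -0.13  0.45  1.61]
shift [-0.0011  0.0007  0.0028] rot now [-3.141e+00 -1.000e-03 -3.092e+00]
turn [-0.001 -0.001 -0.003]
```

```bash
python3 -m inch '[[0,0,0,0,0,0,0.6],[0,0,0,0,0,0,0.5],[0,0,0,0,0,0,0.5],[0,0,-0.045,0,0,0,0.5],[0,0,-0.045,0,0,0,0.5]]' 
python3 -m inch '[[-0.049,0,0,0,0,0,0.5],[-0.05,0,0,0,0,0,0.5],[-0.05,0,0,0,0,0,0.5],[-0.05,0,0,0,0,0,0.5],[-0.05,0.001,0,0,0,0,0.5]]'
python3 -m inch '[[0,0,0,0,0,0.15,0.5],[0,0,0,0,0,0.15,0.5],[0,0,0,0,0,0.15,0.5],[0,0,0,0,0,0.15,0.5],[0,0,0,0,0,0.15,0.5]]'
python3 -m inch '[[0,0,0,0,0,0.15,0.5],[0,0,0,0,0,0.15,0.5],[0,0,0,0,0,0.15,0.5],[0,0,0,0,0,0.15,0.5],[0,0,0,0,0,0.15,0.5]]'
python3 -m inch '[[0,0,0,0,0,0,0.5],[0,0,0,0,0,0,0.5]]'
python3 - <<'E'
from h import *
s=st(); go((.6674,.0140,.089),np.pi+.053-1.5); C=cam('wrist'); im=shot('wrist','wr21.png',1.5)
red('wrist',C,im,.104,60)
E
```

```text
clock: 47.5
position: [0.4185, -0.0004, 0.18]
tool_rot: [-3.141, -0.002, -3.092]
force: [0.7, 0.8, -0.5]
grip_width: 0.0426
finger_force: 0.0
clock: 48.0
position: [0.6698, 0.0131, 0.1796]
tool_rot: [-3.141, 0.001, -3.092]
force: [0.0, 0.5, -0.1]
grip_width: 0.0427
finger_force: 0.0
clock: 48.5
position: [0.6679, 0.0132, 0.1795]
tool_rot: [-3.141, 0.001, 2.435]
force: [-0.3, 0.4, -0.1]
grip_width: 0.0428
finger_force: 0.0
clock: 49.0
position: [0.6679, 0.0133, 0.1796]
tool_rot: [3.141, 0.0, 1.685]
force: [-0.3, -0.1, -0.1]
grip_width: 0.0426
finger_force: 0.0
clock: 49.2
position: [0.6678, 0.0134, 0.1793]
tool_rot: [-3.142, 0.0, 1.696]
force: [-0.5, 0.6, 0.7]
grip_width: 0.0425
finger_force: 0.0
t 49.2 pos [0.6678 0.0134 0.1793] rot [-3.142  0.     1.696] F [-0.5  0.6  0.7] w 0.0425 ff 0.0 q [-0.46  0.72  0.58  1.55 -0.44  1.01  0.37]
shift [ 0.0007 -0.0003  0.0903] rot now [-3.142  0.     1.696]
turn [-0.     0.     0.001]
red [246 149  14  49 593] c [252.  172.3] rect [664.   32.7] [ 9.8 37.7] 6.8
red [  0 166  13  15 169] c [  5.8 172.7] rect [475.8   9.5] [11.8  9.1] 84.9
red [246 202  13  17 178] c [251.7 210.6] rect [667.3   3.2] [ 9.5 13.5] 6.8
```

```bash
python3 -m inch '[[0,0,0.045,0,0,0,0.5],[0,0,0.04,0,0,0,0.5],[0,0,0.004,0,0,0,0.5],[0,0,0,0,0,0,1],[0,0,0,0,0,0,1]]' 25
python3 -m inch '[[0,0,0,0,0,0,1],[0,0,0,0,0,-0.15,1],[0,0,0,0,0,-0.15,1],[0,0,0,0,0,-0.15,1],[0,0,0,0,0,-0.15,1]]'
python3 -m inch '[[0,0,0,0,0,-0.15,1],[0,0,0,0,0,-0.15,1],[0,0,0,0,0,-0.15,1],[0,0,0,0,0,-0.15,1],[0,0,0,0,0,-0.15,1]]'
python3 -m inch '[[0,0,0,0,0,-0.152,1],[0,0,0,0,0,0,1],[0,0,0,0,0,0,1]]'
```

```text
clock: 49.75
position: [0.6687, 0.0127, 0.0923]
tool_rot: [3.14, 0.0, 1.691]
force: [-22.1, -3.6, 11.5]
grip_width: 0.0144
finger_force: 12.2
clock: 50.25
position: [0.6667, 0.0126, 0.0923]
tool_rot: [-3.14, -0.001, 2.297]
force: [-15.6, -1.3, 8.5]
grip_width: 0.0101
finger_force: 27.5
clock: 50.75
position: [0.6667, 0.0128, 0.0923]
tool_rot: [-3.141, -0.002, 3.047]
force: [-16.4, 1.1, 8.6]
grip_width: 0.01
finger_force: 27.6out of range: row 1 has -0.152, outside -0.15 to 0.15
```

```bash
python3 -m inch '[[0,0,0,0,0,-0.15,1],[0,0,0,0,0,-0.002,1],[0,0,0,0,0,0,1],[0,0,0,0,0,0,0.6],[0,0,0,0,0,0,0.5]]'
python3 -m inch '[[0,0,0,0,0,0,0.5],[0,0,-0.04,0,0,0,0.5],[0.03,0,-0.04,0,0,0,0.5],[0.03,0,-0.04,0,0,0,0.5],[0.04,0,-0.04,0,0,0,0.5]]'
python3 -m inch '[[0.045,0,-0.02,0,0,0,0.5],[0.045,0,-0.02,0,0,0,0.5],[0.005,0,-0.02,0,0,0,0.5],[0,0,0,0,0,0,0.5],[0,0,0,0,0,0,0.5]]'
python3 - <<'E'
from h import *
s=st(); C=cam('wrist'); im=shot('wrist','wr22.png',1.5)
red('wrist',C,im,.104,40); lm('wrist',C,dict(pane_grip=.084,tab_near_fin=.091,tab_far_fin=.091))
for d in outline_of('pane_grip','wrist')[:2]:
    print(d['score'],np.round(d['rect'])); ys,xs=np.nonzero(d['region'])
    P=np.array([px2w('wrist',(x,y),.068,C)[:2] for x,y in zip(xs,ys)],np.float32)*1000; print(cv2.minAreaRect(P))
E
```

```text
clock: 51.25
position: [0.6688, 0.0128, 0.092]
tool_rot: [-3.141, 0.003, -3.09]
force: [-0.5, 0.4, -0.2]
grip_width: 0.0386
finger_force: 0.0
clock: 51.75
position: [0.572, 0.0081, 0.2475]
tool_rot: [-3.141, 0.002, -3.09]
force: [0.7, 0.9, 1.5]
grip_width: 0.0425
finger_force: 0.0
clock: 52.25
position: [0.4781, 0.0034, 0.3061]
tool_rot: [3.141, 0.002, -3.09]
force: [-0.1, 1.2, -0.6]
grip_width: 0.0428
finger_force: 0.0
t 52.25 pos [0.4781 0.0034 0.3061] rot [ 3.141e+00  2.000e-03 -3.090e+00] F [-0.1  1.2 -0.6] w 0.0428 ff 0.0 q [-0.27  0.2   0.16  1.88 -0.04  1.06  1.53]
red [412  13  27  35 324] c [420.9  32.7] rect [320.1 177.8] [32.4 25.1] 26.3
red [249 102   9  13  92] c [253.5 107.6] rect [408.1  -1. ] [ 9.4 12.9] 86.1
red [249 120   9  30 242] c [253.2 135. ] rect [ 4.386e+02 -2.000e-01] [33.6  9.5] 3.1
red [251 273   7  27 172] c [254.  287.2] rect [641.3  11.5] [40.3  8.3] 3.0
pane_grip 0.7 [252.2 212.9] [0.5431 0.004 ]
tab_near_fin 0.71 [251.4 118. ] [ 0.4199 -0.0031]
tab_far_fin 0.89 [253.8 296.2] [0.6662 0.0125]
0.75 [165. 130. 344. 276.]
((540.4107055664062, 7.3675994873046875), (211.40345764160156, 228.17152404785156), 3.672696590423584)
0.63 [140. 326. 151. 360.]
((779.961181640625, -154.07887268066406), (15.000967025756836, 63.74440002441406), 65.71028900146484)
```

```bash
python3 -c "
from workcell import bot; print(bot.job_done())"
```

```text
the job is handed in; nothing more can be done
None
```

The job is handed in at about 52 s on the robot's clock: red, yellow and green mics lie side by side in the case, the pane is back flat in its frame, and by the last measurement both tabs are square over it; I left the purple look-alike and the other desk items alone.

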